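# Sweep the strap hardware into the catch drawer and shut it

### The job

Four loose pieces of brass strap hardware (two round rings, a D-ring and a rectangular loop) lie on the lined sorting tray. Sweep all four across the tray with your closed fingertips, over its open edge and into the pulled-out drawer below, then push the drawer fully shut. Only push the pieces along, never pick them up, and leave the cake of beeswax that lies on the tray, the dish of rivets and the bottles where they are.

Things in the scene. Friction and masses are not known exactly. Their poses are not given: they have to be found in the camera images.
- tray: Wooden sorting tray, grey lining, fixed; 240 (its x) by 280 mm (its y). Origin: centre of its underside on the bench; z up. The pieces lie on its flat surface 58 mm above the bench, which runs x -120 to +100, y -120 to +120 mm, with a rim 20 mm wide and 11 mm high along both y sides and the +x side. The -x edge has no rim; the drawer slides out below it toward -x.
- drawer (a joint): How far the drawer is pulled out from under the tray, m: 0 is fully shut against a stop, 0.13 is the farthest. It starts 0.105 to 0.125 out, needs about 2 N to slide and stays where it is left.
- drawer_floor (a point): Centre of the drawer's inner floor, 5 mm above the bench; axes as the tray's. Inside, the drawer is 199 mm long (x from -102 to +97 mm of this point), 238 mm wide (y), with walls 42 mm above the floor.
- drawer_front (a point): Middle of the top edge of the drawer front's outer face, 56 mm above the bench; axes as the tray's. The front is a wooden panel 12 mm thick, 280 mm wide (y), 2 to 56 mm above the bench, facing -x; two brass knobs stand out 14 mm from it, 90 mm either side of the middle. Push it toward +x to shut the drawer; shut, this face is 12 mm outside the tray's open edge.
- ring_a: Round harness ring, 34 mm outside, 20 mm hole. Solid brass, made of round bar 7 mm thick, lies flat on the tray (a plain push of about 0.15 N moves it). Origin: middle of the piece on its underside; z up.
- ring_b: Second round harness ring, same size: 34 mm outside, 20 mm hole. Solid brass, made of round bar 7 mm thick, lies flat on the tray (a plain push of about 0.15 N moves it). Origin: middle of the piece on its underside; z up.
- d_ring: D-shaped ring, about 21 mm by 34 mm; its straight side runs along its y. Solid brass, made of round bar 7 mm thick, lies flat on the tray (a plain push of about 0.15 N moves it). Origin: middle of the piece on its underside; z up.
- square_loop: Rectangular strap loop with rounded corners, 30 mm (its x) by 38 mm (its y). Solid brass, made of round bar 7 mm thick, lies flat on the tray (a plain push of about 0.15 N moves it). Origin: middle of the piece on its underside; z up.
- wax: Yellow cake of beeswax lying on the tray, 36 mm (its x) by 58 mm (its y), 20 mm tall, 80 g; thread grooves across its top. Origin: centre of its underside. It must stay where it is.
- dish: Small round steel dish of rivets on the bench to the right, 71 mm wide, 16 mm tall; origin at the centre of its underside. Leave alone.
- bottle: Bottle with a screw cap standing on the bench to the left of the tray, 50 mm wide, 120 mm tall; origin at the centre of its underside. Leave alone.
Not all that is in view belongs to the job. Leave any blue or red look-alike of the square_loop alone.

How it is judged:
By the outcome, as a careful person would: the job done as asked, in the order asked, and still so for the second after the job is handed in, with the robot touching nothing.
It also fails if it takes over 72 s, if anything falls off the work surface, if the arm or the gripper's body presses on something with over 40 N, if the wrist force passes 120 N, or if a joint passes its speed limit or range.

### The arm

A 7-joint arm with a two-finger parallel gripper is mounted at the origin on a cart in front of the work surface, level with it; the furniture and walls round the work are solid. World frame = base frame: x ahead of the robot, y to its left, z up, the work surface at z = 0. Lengths are in mm, angles in rad, forces in N, time in s.
With the tool pointing down it reaches from about 400 to 875 mm from the base axis. Payload 4.4 kg.
Tool frame: the origin (TCP) lies on the centre line of the jaws, within the pads' length; the fingertips stand ctrl.nose_length ahead of it and the grasp point (between the pads) lies 6 mm ahead of it (ctrl.nose_length is the distance from the TCP to the fingertips, in mm); z points along the fingers, y is the direction in which the jaws open and shut (so a half turn about z gives the same grasp; the last joint's range is limited). The gripper opens to 85 mm and grips with 20 to 120 N. Pads are 22 mm wide; open, the fingers measure 114 mm over their backs; the gripper's body (76 mm by 85 mm) begins 54 mm behind the grasp point. The pads swing forward as they close: fully open they stand 13 mm farther back than shut.
Start: joints at [1.047, 0.628, 0.038, 1.517, -0.027, 0.996, -0.02], TCP at [287.312, -583.069, 256.313] pointing down, gripper open.
Joint ranges: [-3.06, 3.06], [-0.37, 2.12], [-1.25, 1.32], [0.18, 2.47], [-1.1, 4.24], [0.23, 1.98], [-2.94, 2.94]. Speed limits (rad/s): [2.57, 2.57, 3.14, 3.14, 3.14, 3.14, 3.14].

### API

Orientations are given as [roll, pitch, yaw] about the fixed x, y, z axes, in that order (R = Rz(yaw) Ry(pitch) Rx(roll)).
In Python, from cell import ctrl, vision gives the robot as it stands. The module is installed in compiled form; this text tells all that it offers.
- The arm moves only by the shell command python3 -m inch 'ROWS'. ROWS is a JSON object of lists of equal length, an entry for each row: "travel": the shift along the tool's x, y, z in cm, a list of three; "twist": the turn about the tool's z in degrees; "fingers": the finger opening in cm, from 0 to 8.54. A call has exactly 10 rows; each row is the pose to reach, as a shift and turn from the pose commanded when the call began, along the tool's axes at that moment; what a row does not reach only later rows make up. A row lasts 1/12 s, in which the tool goes at most 41.7 mm and 7.16 degrees, less where a joint would pass 70% of its speed; a pose out of reach is approached as far as the arm can. A call with a gripper value outside its range is refused whole. The fingers move at their own pace and stop on an object; the grip force is fixed at half the most. Time passes only in rows, so rows that repeat a pose let the fingers close, or fill a call up. It gives the time, the measured TCP pose, the force and the opening at its end, in the units of the state.
- ctrl.read_state(): the state, without advancing time (a new reading comes with each control period).
- vision.get_image(name): name is "scene" or "top" or "wrist"; returns a dict with "frame" (400x640x3 uint8, red, green, blue), "fx", "fy", "cx", "cy" (pixels), "position" and "orientation" of the camera in the world. Camera axes: x right, y down, z forward; pixel columns grow to the right and rows downward; lengths in mm; the calibration is good to about 2 mm. A picture is of the moment at which its call begins. There is no depth.
- ctrl.finish_job(): hands the job in, once; it reports no verdict.
The state is a dict: "clock": time; "qpos": joint angles; "qd": joint speeds; "tau": joint torques, N m; "eef_pos": TCP position; "tool_rot": TCP orientation; "force": force on the tool from outside, world axes, zero at the start; "torque": the same for the moment, N m; "width": finger opening in mm.
Only numpy, scipy, OpenCV 4.12 (cv2) and the standard library are available. Lean on these libraries where they do the work, as an engineer would, in place of code of your own. Each camera call takes 0.05 s, during which the arm holds its last target.

## Working session

There is one attempt and no reset: what is moved stays moved. The work goes in short steps, Python scripts to look and compute and a shell command to move; the robot and the scene stay as the last step left them, time stands still between calls to the robot, and variables do not carry over. Pictures are saved under pics/ and viewed, and the job is handed in when it is done.

```bash
mkdir -p pics; ls; python3 - <<'E'
from cell import ctrl, vision
import cv2,pickle
s=ctrl.read_state(); print(s, ctrl.nose_length)
for n in ["scene","top","wrist"]:
    d=vision.get_image(n); cv2.imwrite(f"pics/{n}0.png",d["frame"][:,:,::-1]); pickle.dump(d,open(f"{n}0.pkl","wb"))
    print(n,{k:v for k,v in d.items() if k!="frame"})
E
```

```text
pics
{'clock': 0.0, 'qpos': array([ 1.0471844 ,  0.62937013,  0.03847669,  1.51839335, -0.02700798,
        0.99634421, -0.01999821]), 'qd': array([-4.28250623e-04, -1.00238096e-03,  7.04055454e-05,  1.32763732e-04,
        5.30502358e-04, -6.58317967e-04, -1.74778486e-04]), 'tau': array([ 1.52028692e-04, -5.63409519e+01,  1.22635368e+00, -1.93454719e+01,
        1.10242702e-02,  1.04923625e-02, -2.97564299e-06]), 'eef_pos': array([ 287.0322029 , -582.51417191,  255.3660563 ]), 'tool_rot': array([-3.13959709e+00,  4.22415279e-05,  4.57780735e-01]), 'force': array([0.8937042 , 0.72298773, 0.49470609]), 'torque': array([-0.02400478, -0.05310488, -0.04897652]), 'width': 85.16640694903899} 25.0
scene {'fx': 367.4862787406245, 'fy': 367.4862787406245, 'cx': 315.2713730286923, 'cy': 198.99679073405102, 'position': array([148.76663151, 539.0213133 , 777.51050256]), 'orientation': array([-2.40735243,  0.01158155, -2.5859934 ])}
top {'fx': 389.5681241159381, 'fy': 389.5681241159381, 'cx': 318.5461247540725, 'cy': 197.2929641570311, 'position': array([ 310.38030735,  -16.67094249, 1045.67875239]), 'orientation': array([-2.94387858,  0.02542555, -1.59823525])}
wrist {'fx': 310.4776284201012, 'fy': 310.4776284201012, 'cx': 318.7106071379828, 'cy': 196.35921012530488, 'position': array([ 348.14898791, -552.2643869 ,  373.90188927]), 'orientation': array([ 2.87174944e+00,  2.24269876e-03, -1.11362462e+00])}
```

View pics/top0.png

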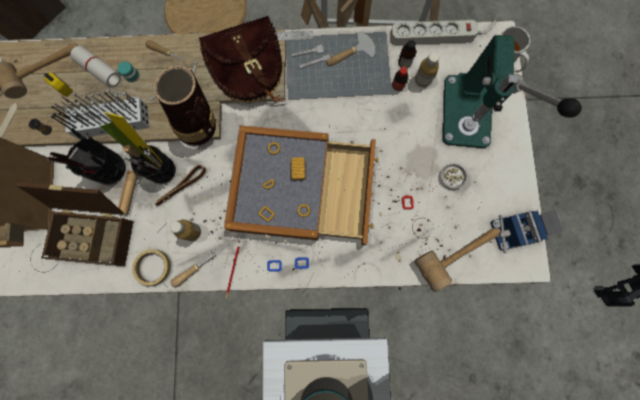

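View pics/scene0.png

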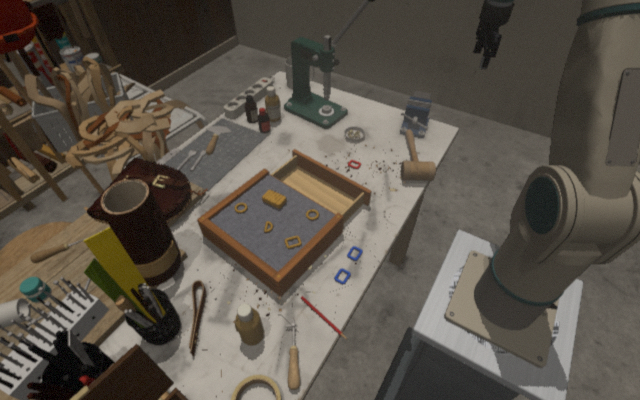

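The top view shows the tray centred near (280,180), with its open edge and drawer to the right (about -y world). The rings are near (273,148) and (304,210), the D-ring near (268,184), the loop near (266,213) and the wax near (298,168). Next I'll measure them.

```bash
cat > h.py <<'E'
import numpy as np, cv2, pickle
from scipy.spatial.transform import Rotation as Ro
def ray(d,u,v):
    r=Ro.from_euler('xyz',d['orientation']).as_matrix()@np.array([(u-d['cx'])/d['fx'],(v-d['cy'])/d['fy'],1]); return np.array(d['position']),r
def plane(d,u,v,z):
    p,r=ray(d,u,v); return p+r*(z-p[2])/r[2]
def proj(d,P):
    c=Ro.from_euler('xyz',d['orientation']).as_matrix().T@(np.array(P)-d['position'])
    return c[0]/c[2]*d['fx']+d['cx'], c[1]/c[2]*d['fy']+d['cy']
def brass(d,box):
    hsv=cv2.cvtColor(d['frame'],cv2.COLOR_RGB2HSV)
    m=cv2.inRange(hsv,(10,90,70),(32,255,255)); k=np.zeros_like(m); x0,y0,x1,y1=box; k[y0:y1,x0:x1]=m[y0:y1,x0:x1]; return k
def blobs(d,box,z):
    c,_=cv2.findContours(brass(d,box),cv2.RETR_EXTERNAL,cv2.CHAIN_APPROX_NONE)
    for q in c:
        if len(q)<12: continue
        P=np.array([plane(d,u,v,z)[:2] for u,v in q[:,0].astype(float)],np.float32)
        (cx,cy),(w,h),a=cv2.minAreaRect(P)
        print(q[:,0].mean(0).round(0),'c',round(cx),round(cy),'wh',round(w),round(h),'a',round(a))
E
python3 - <<'E'
from h import *
d=pickle.load(open('top0.pkl','rb'))
blobs(d,(242,137,324,230),62)
print('tray corners')
for n,u,v,z in [('tl',241,127,69),('bl',227,233,69),('openTop',328,134,69),('openBot',318,238,69),('drawfrontTop',375,140,56),('drawfrontBot',366,244,56)]:
    print(n,plane(d,u,v,z).round())
cv2.imwrite('pics/topz.png',cv2.resize(d['frame'][115:255,215:390],None,fx=4.5,fy=4.25,interpolation=cv2.INTER_CUBIC)[:,:,::-1])
E
```

```text
[272. 228.] c 437 120 wh 161 15 a 88
[266. 213.] c 472 139 wh 37 29 a 44
[303. 210.] c 476 44 wh 31 31 a 89
[269. 184.] c 547 132 wh 19 32 a 26
[322. 202.] c 501 -1 wh 15 149 a 88
[298. 168.] c 588 55 wh 37 60 a 89
[273. 148.] c 647 120 wh 32 31 a 88
[307. 137.] c 670 31 wh 88 6 a 88
[243. 149.] c 644 199 wh 69 8 a 1
tray corners
tl [705. 204.  69.]
bl [422. 237.  69.]
openTop [676. -27.  69.]
openBot [403.   7.  69.]
drawfrontTop [ 660. -151.   56.]
drawfrontBot [ 385. -113.   56.]
```

View pics/topz.png

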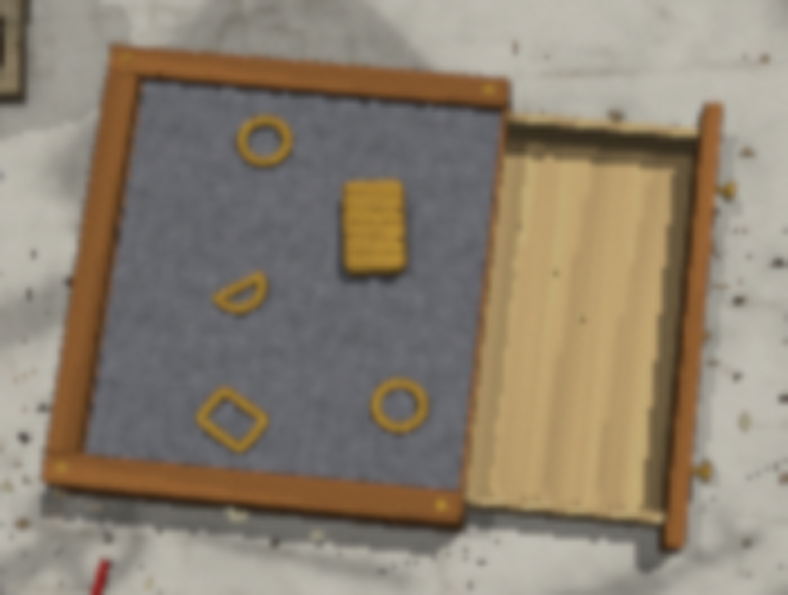

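View pics/wrist0.png

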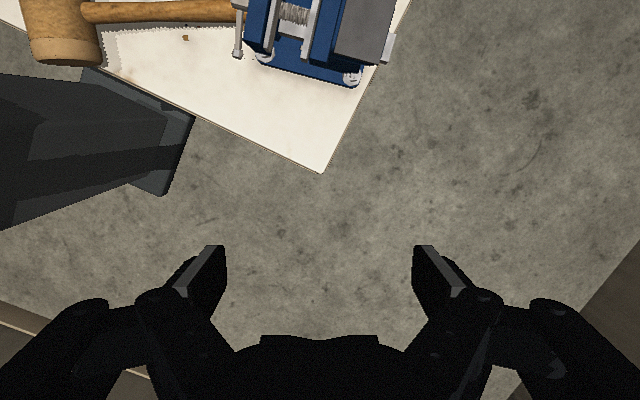

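```bash
cat >> h.py <<'E'
C=np.array([551.5,105.]); Y=np.radians(83.1)
ex=np.array([np.cos(Y),np.sin(Y)]); ey=np.array([-np.sin(Y),np.cos(Y)])
def tr(p): q=np.array(p[:2])-C; return np.array([q@ex,q@ey]).round(1)
def wo(x,y): return C+x*ex+y*ey
E
python3 - <<'E'
from h import *
d=pickle.load(open('top0.pkl','rb'));s=pickle.load(open('scene0.pkl','rb'))
blobs(s,(225,185,330,255),62)
for n,p in dict(sq=(472,139),rb=(476,44),dr=(547,132),wax=(583.5,54),ra=(647,120)).items(): print(n,tr(p))
for n,x,y,z in [('c1',120,-140,69),('c2',120,140,69),('c3',-120,-140,69),('c4',-120,140,69)]:
    P=[*wo(x,y),z]; print(n,np.round(proj(d,P)),np.round(proj(s,P)))
cv2.imwrite('pics/sz.png',cv2.resize(s['frame'][140:290,190:380],None,fx=4,fy=4,interpolation=cv2.INTER_CUBIC)[:,:,::-1])
# start -> moves
st=np.array([287,-582.5,255.4]);y0=.4578
tx=np.array([np.cos(y0),np.sin(y0)]);ty=np.array([np.sin(y0),-np.cos(y0)])
for p in [(400,-400),(480,-250),tuple(wo(-30,68))]:
    q=np.array(p)-st[:2]; print(np.round(p),'cm',(q@tx/10).round(1),(q@ty/10).round(1))
E
```

```text
[293. 242.] c 471 138 wh 37 31 a 49
[237. 246.] c 579 218 wh 21 101 a 83
[315. 240.] c 427 103 wh 125 19 a 83
[268. 227.] c 547 132 wh 19 34 a 28
[312. 214.] c 477 42 wh 31 33 a 32
[240. 207.] c 646 119 wh 28 32 a 39
[274. 198.] c 591 49 wh 63 44 a 1
[313. 193.] c 517 -2 wh 111 89 a 30
[236. 193.] c 689 87 wh 93 20 a 82
sq [24.2 83. ]
rb [-69.6  67.6]
dr [26.3  7.7]
wax [-46.8 -37.9]
ra [ 26.4 -93. ]
c1 [240. 127.] [199. 219.]
c2 [225. 231.] [282. 282.]
c3 [330. 134.] [266. 167.]
c4 [320. 240.] [347. 214.]
[ 400 -400] cm 18.2 -11.4
[ 480 -250] cm 32.0 -21.3
[480.  83.] cm 46.8 -51.2
```

View pics/sz.png

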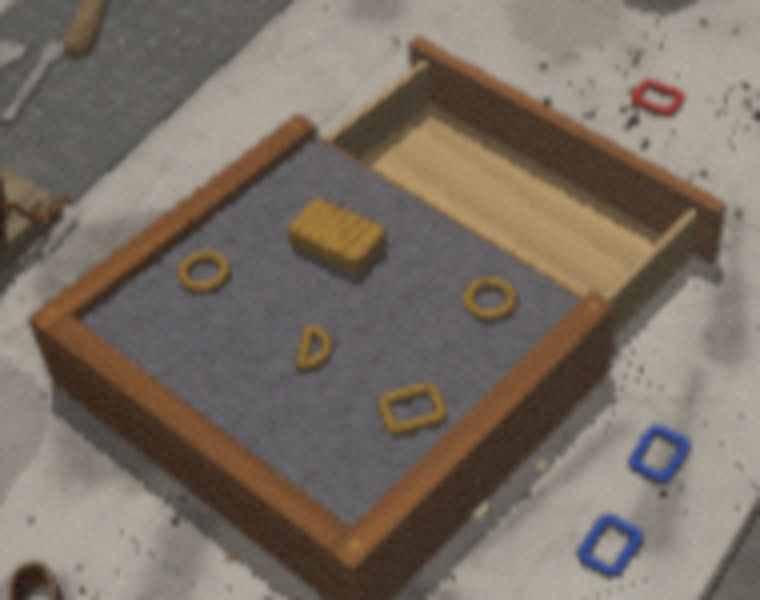

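The two cameras agree within 2 mm on the pieces, and the tray corners project onto the picture. I'll swing over toward the tray with the fingers shut.

```bash
python3 -m inch '{"travel":[[3,-2,0],[6,-4,0],[9.5,-6,0],[13,-8,0],[16.5,-10.5,0],[20,-13,0],[23,-15,0],[26,-17,0],[29,-19.2,0],[32,-21.3,0]],"twist":[-5,-10,-15,-21,-27,-33,-39,-45,-51,-57],"fingers":[0,0,0,0,0,0,0,0,0,0]}'
python3 - <<'E'
from h import *
from cell import ctrl
s=ctrl.read_state();print(s['eef_pos'].round(1),np.degrees(s['tool_rot']).round(1),s['width'],s['qpos'].round(2),tr(s['eef_pos']))
E
```

```text
clock: 0.98
eef_pos: [480.6, -248.8, 256.3]
tool_rot: [-3.141, 0.0, 1.458]
force: [0.4, -1.2, -0.1]
width: -0.0
[ 480.6 -248.8  256.3] [-180.     0.    83.5] -0.00831096426885318 [ 0.6   0.48 -0.25  1.82  0.15  0.86  0.16] [-359.7   27.9]
```

```bash
python3 -m inch '{"travel":[[4,-0.5,0],[8,-1,1],[12,-1.5,2],[16,-2,3.5],[20,-2.5,5],[24,-3,7],[28,-3.5,9],[31,-3.8,11],[33,-4,13],[33,-4,14]],"twist":[0,0,0,0,0,0,0,0,0,0],"fingers":[0,0,0,0,0,0,0,0,0,0]}'
python3 - <<'E'
from h import *
from cell import ctrl,vision
s=ctrl.read_state();print(s['eef_pos'].round(1),np.degrees(s['tool_rot']).round(1),s['force'].round(1),tr(s['eef_pos']))
d=vision.get_image('wrist'); cv2.imwrite('pics/w1.png',d['frame'][:,:,::-1])
d=vision.get_image('scene'); cv2.imwrite('pics/s1.png',cv2.resize(d['frame'][60:290,140:420],None,fx=2.8,fy=2.6)[:,:,::-1])
E
```

```text
clock: 1.82
eef_pos: [478.4, 88.4, 114.3]
tool_rot: [-3.14, -0.003, 1.462]
force: [0.3, -0.2, -0.3]
width: 0.0
[478.4  88.4 114.3] [-179.9   -0.2   83.8] [ 0.3 -0.2 -0.3] [-25.2  70.5]
```

View pics/w1.png

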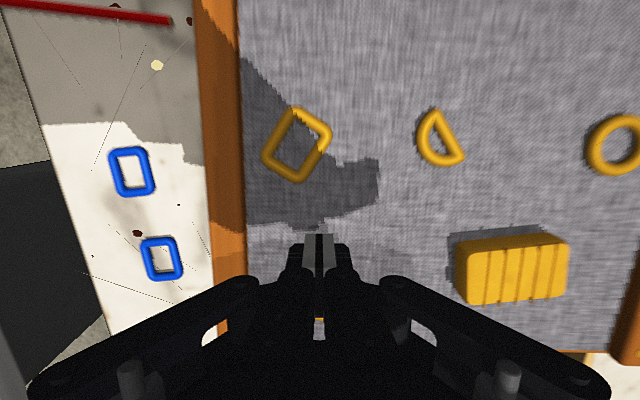

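View pics/s1.png

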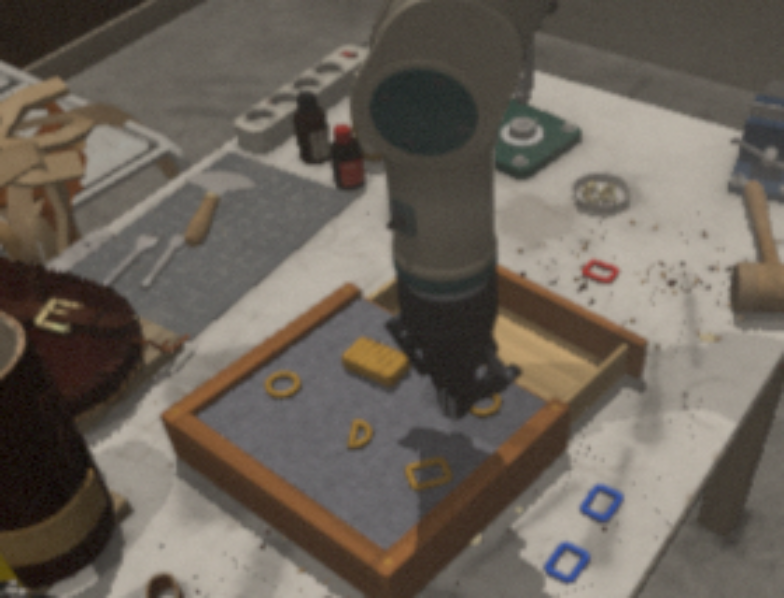

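The wrist picture shows the shut fingertips at (320,240), behind ring_b and clear of the loop at (297,145). I'll go down, then sweep ring_b.

```bash
python3 -m inch '{"travel":[[0,0.1,0.7],[0,0.2,1.4],[-0.2,0.3,2],[-0.4,0.3,2.5],[-0.4,0.3,2.8],[-0.4,0.3,2.85],[-0.4,0.3,2.85],[-0.4,0.3,2.85],[-0.4,0.3,2.85],[-0.4,0.3,2.85]],"twist":[0.5,0.5,0.5,0.5,0.5,0.5,0.5,0.5,0.5,0.5],"fingers":[0,0,0,0,0,0,0,0,0,0]}'
python3 - <<'E'
from h import *
from cell import ctrl,vision
s=ctrl.read_state();print(s['eef_pos'].round(1),np.degrees(s['tool_rot']).round(1),s['force'].round(1),tr(s['eef_pos']))
d=vision.get_image('scene'); cv2.imwrite('pics/s2.png',cv2.resize(d['frame'][130:290,190:360],None,fx=4.4,fy=3.7)[:,:,::-1])
E
```

```text
clock: 2.75
eef_pos: [482.1, 77.7, 88.1]
tool_rot: [3.141, -0.0, 1.444]
force: [0.3, 0.1, -0.7]
width: -0.2
[482.1  77.7  88.1] [180.   -0.   82.7] [ 0.3  0.1 -0.7] [-35.5  65.6]
```

View pics/s2.png

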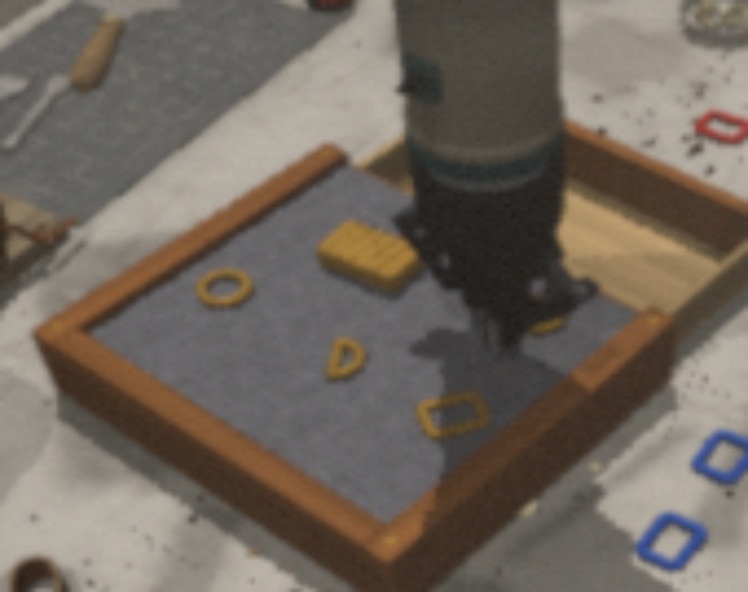

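```bash
python3 -m inch '{"travel":[[0.1,-0.1,0.15],[0,-0.2,0.28],[-0.6,-0.2,0.28],[-1.3,-0.2,0.28],[-2.2,-0.2,0.28],[-3.3,-0.2,0.28],[-4.4,-0.2,0.28],[-5.5,-0.2,0.28],[-6.6,-0.2,0.28],[-7.6,-0.2,0.28]],"twist":[-0.4,-0.4,-0.4,-0.4,-0.4,-0.4,-0.4,-0.4,-0.4,-0.4],"fingers":[0,0,0,0,0,0,0,0,0,0]}'
python3 - <<'E'
from h import *
from cell import ctrl,vision
s=ctrl.read_state();print(s['eef_pos'].round(1),np.degrees(s['tool_rot']).round(1),s['force'].round(1),tr(s['eef_pos']))
d=vision.get_image('scene'); cv2.imwrite('pics/s3.png',cv2.resize(d['frame'][130:290,190:400],None,fx=3.8,fy=3.7)[:,:,::-1])
d=vision.get_image('top'); cv2.imwrite('pics/t3.png',cv2.resize(d['frame'][115:255,215:390],None,fx=4.5,fy=4.25)[:,:,::-1])
E
```

```text
clock: 3.63
eef_pos: [470.0, 0.6, 85.0]
tool_rot: [-3.141, 0.0, 1.45]
force: [-0.1, -0.3, 0.6]
width: -0.4
[470.    0.6  85. ] [-180.     0.    83.1] [-0.1 -0.3  0.6] [-113.4   68.4]
```

View pics/s3.png

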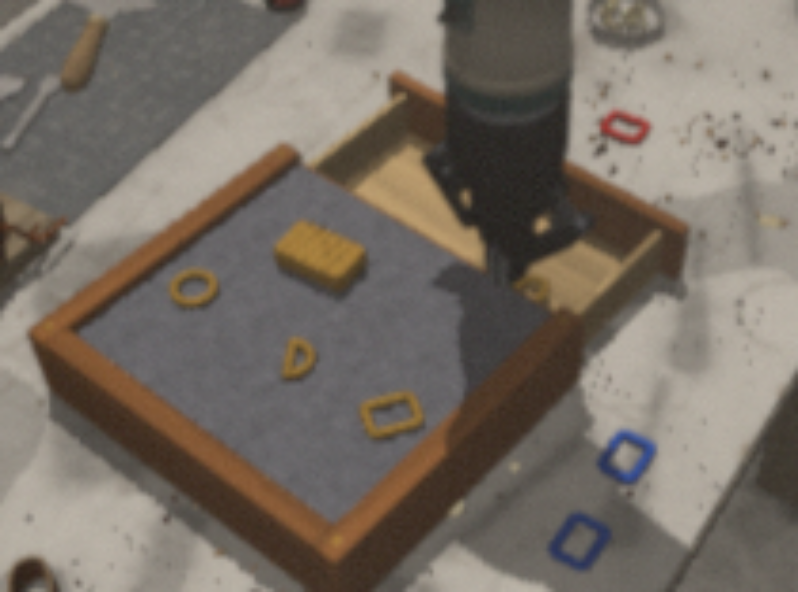

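View pics/t3.png

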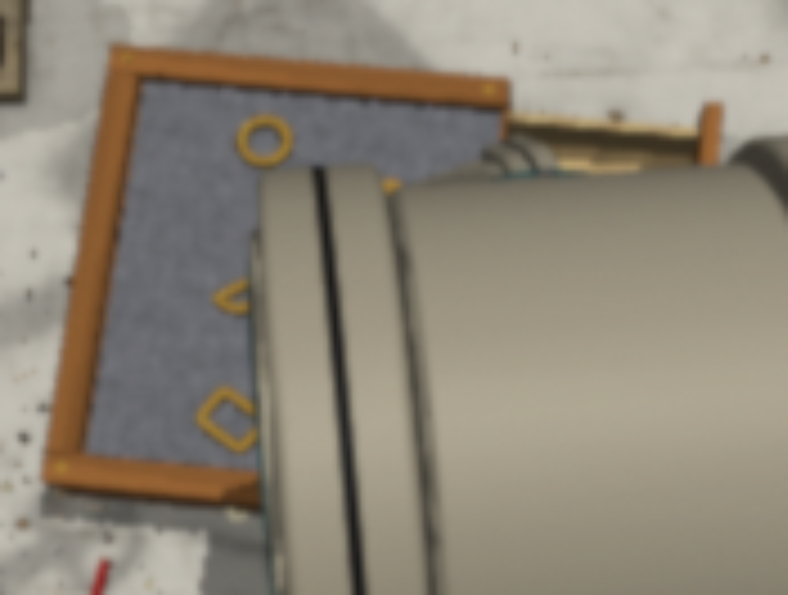

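```bash
python3 -m inch '{"travel":[[-0.8,0,0],[-1.4,0,0],[-1.4,0,0],[-1,0,-1.5],[1,0,-3],[5,-0.5,-3],[9,-1,-3],[13,-1.5,-3],[17,-1.5,-3],[18.8,-1.5,-2.8]],"twist":[0,0,0,0,0,0,0,0,0,0],"fingers":[0,0,0,0,0,0,0,0,0,0]}'
python3 -m inch '{"travel":[[0.2,0,0.6],[0.2,0,1.4],[0.2,0,2.2],[0.2,0,2.8],[0.2,0,2.8],[0.2,0,2.8],[-0.3,0,2.8],[-0.9,0,2.8],[-1.7,0,2.8],[-2.5,0,2.8]],"twist":[0,0,0,0,0,0,0,0,0,0],"fingers":[0,0,0,0,0,0,0,0,0,0]}'
python3 - <<'E'
from h import *
from cell import ctrl,vision
s=ctrl.read_state();print(s['eef_pos'].round(1),np.degrees(s['tool_rot']).round(1),s['force'].round(1),tr(s['eef_pos']))
d=vision.get_image('scene'); cv2.imwrite('pics/s4.png',cv2.resize(d['frame'][130:290,190:400],None,fx=3.8,fy=3.7)[:,:,::-1])
E
```

```text
clock: 4.57
eef_pos: [478.0, 198.4, 113.7]
tool_rot: [3.14, -0.006, 1.458]
force: [0.9, -0.1, -0.2]
width: 0.1
clock: 5.4
eef_pos: [474.9, 164.8, 85.2]
tool_rot: [3.141, 0.0, 1.45]
force: [-0.0, -0.0, -0.1]
width: -0.1
[474.9 164.8  85.2] [180.    0.   83.1] [-0.  -0.  -0.1] [50.1 83.3]
```

View pics/s4.png

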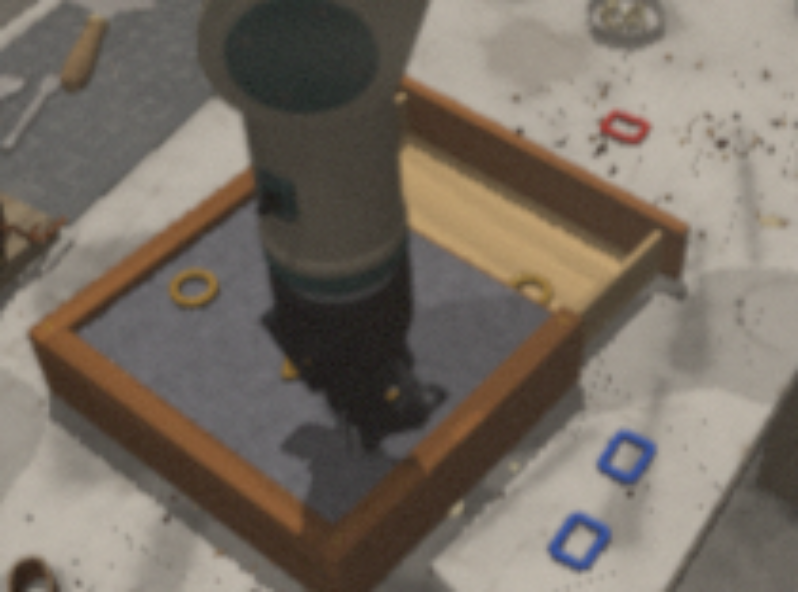

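ring_b is in the drawer, at (533,288). I'll carry on sweeping the loop.

```bash
python3 -m inch '{"travel":[[-0.9,0,0],[-1.9,0,0],[-2.9,0,0],[-3.9,0,0],[-4.9,0,0],[-5.9,0,0],[-6.9,0,0],[-7.9,0,0],[-8.8,0,0],[-9.4,0,0]],"twist":[0,0,0,0,0,0,0,0,0,0],"fingers":[0,0,0,0,0,0,0,0,0,0]}'
python3 - <<'E'
from h import *
from cell import ctrl,vision
s=ctrl.read_state();print(s['eef_pos'].round(1),s['force'].round(1),tr(s['eef_pos']))
d=vision.get_image('scene'); cv2.imwrite('pics/s5.png',cv2.resize(d['frame'][130:290,190:400],None,fx=3.8,fy=3.7)[:,:,::-1])
E
```

```text
clock: 6.28
eef_pos: [463.4, 71.1, 85.0]
tool_rot: [-3.141, 0.001, 1.45]
force: [0.1, 0.1, 0.0]
width: 0.0
[463.4  71.1  85. ] [0.1 0.1 0. ] [-44.2  83.4]
```

View pics/s5.png

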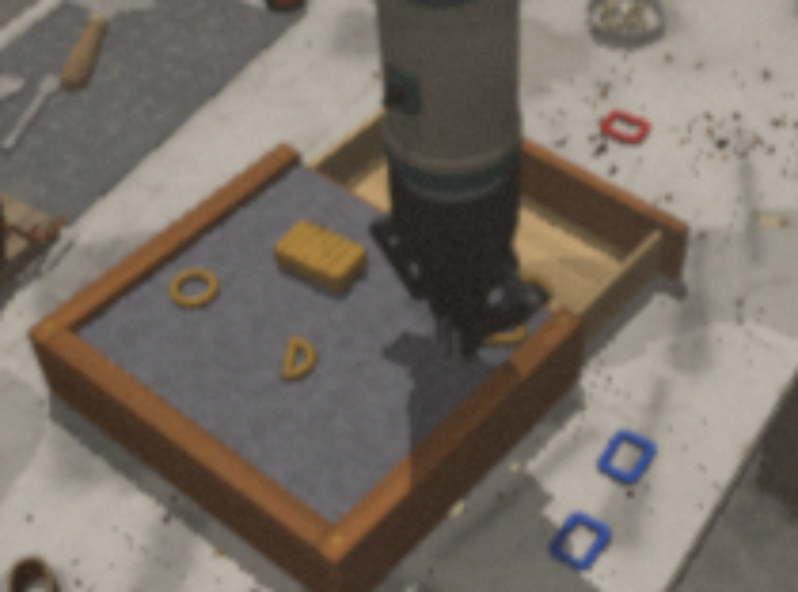

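The loop is riding ahead of the fingers at about (505,335). I'll push it over the edge.

```bash
python3 -m inch '{"travel":[[-0.8,0,0],[-1.8,0,0],[-2.8,0,0],[-3.8,0,0],[-4.8,0,0],[-5.8,0,0],[-6.8,0,0],[-7.8,0,0],[-8.4,0,0],[-8.4,0,0]],"twist":[0,0,0,0,0,0,0,0,0,0],"fingers":[0,0,0,0,0,0,0,0,0,0]}'
python3 - <<'E'
from h import *
from cell import ctrl,vision
s=ctrl.read_state();print(s['eef_pos'].round(1),s['force'].round(1),tr(s['eef_pos']))
d=vision.get_image('scene'); cv2.imwrite('pics/s6.png',cv2.resize(d['frame'][130:290,190:400],None,fx=3.8,fy=3.7)[:,:,::-1])
E
```

```text
clock: 7.17
eef_pos: [453.2, -12.6, 85.0]
tool_rot: [-3.141, 0.001, 1.448]
force: [-0.2, 0.0, -0.7]
width: 0.1
[453.2 -12.6  85. ] [-0.2  0.  -0.7] [-128.6   83.4]
```

View pics/s6.png

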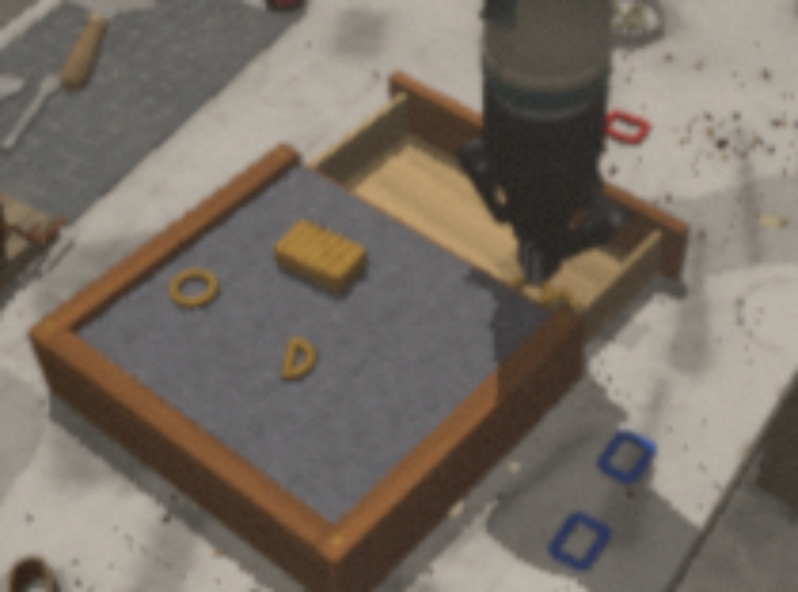

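```bash
python3 -m inch '{"travel":[[0,0,-1.5],[0.5,0,-3.5],[3.5,0.5,-4],[6.5,2,-4],[9.5,3.5,-4],[12.5,5,-4],[15.5,6.5,-4],[18,8,-4],[19.5,8.5,-3.5],[19.5,8.5,-2.5]],"twist":[0,0,2,4,6,8,10,12,13,13],"fingers":[0,0,0,0,0,0,0,0,0,0]}'
python3 - <<'E'
from h import *
from cell import ctrl,vision
s=ctrl.read_state();print(s['eef_pos'].round(1),np.degrees(s['tool_rot']).round(1),tr(s['eef_pos']))
d=vision.get_image('scene'); cv2.imwrite('pics/s7.png',cv2.resize(d['frame'][130:290,190:400],None,fx=3.8,fy=3.7)[:,:,::-1])
d=vision.get_image('wrist'); cv2.imwrite('pics/w7.png',d['frame'][:,:,::-1])
E
```

```text
clock: 8.05
eef_pos: [563.6, 179.4, 110.9]
tool_rot: [3.138, -0.007, 1.23]
force: [-0.0, 0.8, 0.6]
width: 0.2
[563.6 179.4 110.9] [179.8  -0.4  70.4] [75.3 -3.1]
```

View pics/s7.png

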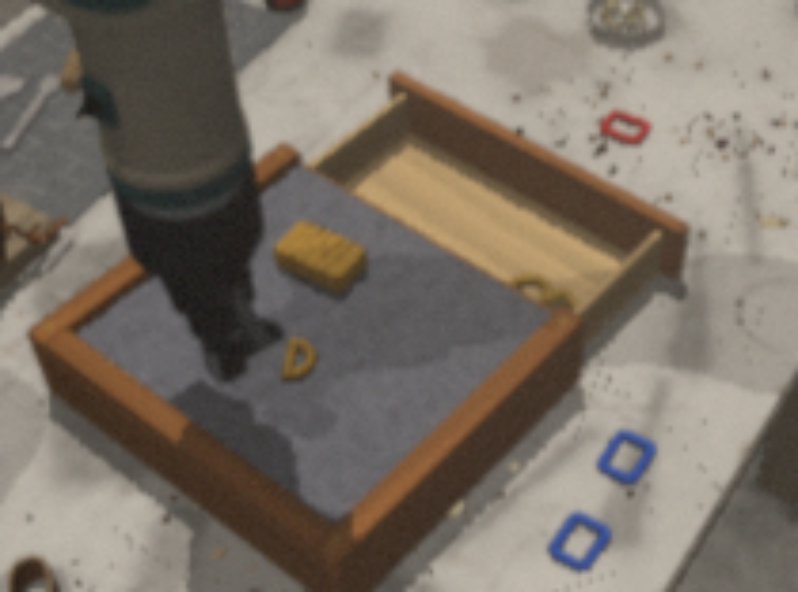

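View pics/w7.png

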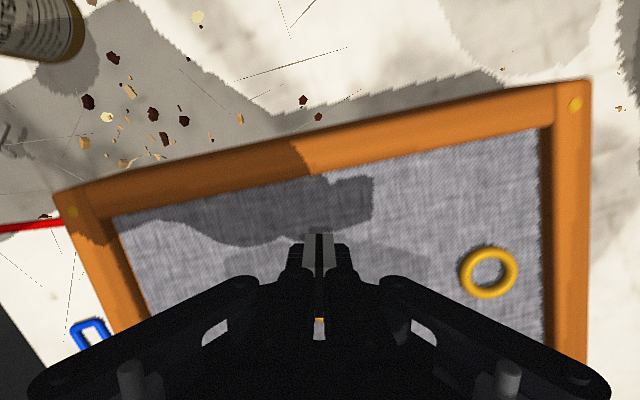

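```bash
python3 -m inch '{"travel":[[0.3,0,0.7],[0.3,0,1.6],[0.3,0,2.3],[0.3,0,2.5],[0.3,0,2.5],[-0.1,0,2.5],[-0.6,0,2.5],[-1.1,0,2.5],[-1.7,0,2.5],[-2.2,0,2.5]],"twist":[0,0,0,0,0,0,0,0,0,0],"fingers":[0,0,0,0,0,0,0,0,0,0]}'
python3 - <<'E'
from h import *
from cell import ctrl,vision
s=ctrl.read_state();print(s['eef_pos'].round(1),np.degrees(s['tool_rot']).round(1),tr(s['eef_pos']))
d=vision.get_image('scene'); cv2.imwrite('pics/s8.png',cv2.resize(d['frame'][130:290,190:400],None,fx=3.8,fy=3.7)[:,:,::-1])
E
```

```text
clock: 8.98
eef_pos: [553.7, 151.0, 85.3]
tool_rot: [3.141, 0.0, 1.223]
force: [-0.2, -0.1, 0.0]
width: -0.1
[553.7 151.   85.3] [180.    0.   70.1] [45.9  3.3]
```

View pics/s8.png

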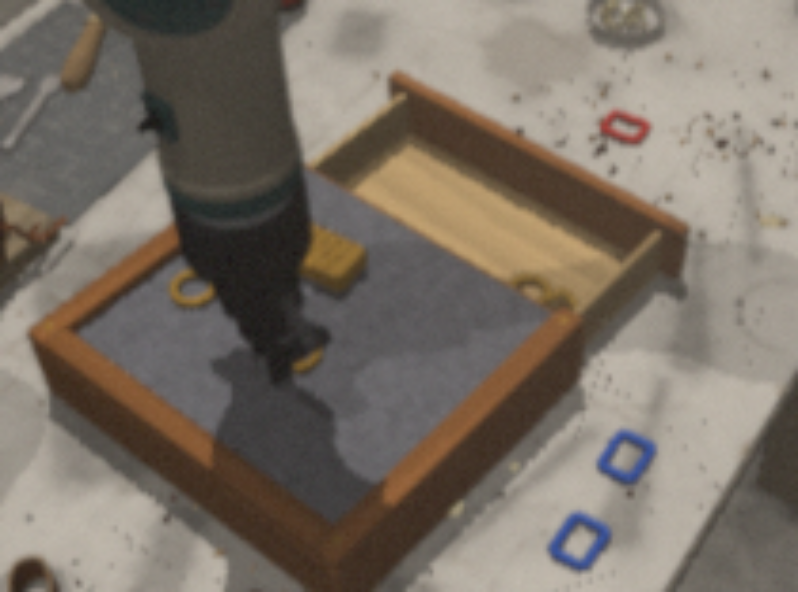

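```bash
python3 -m inch '{"travel":[[-0.8,0,0],[-1.7,0,0],[-2.6,0,0],[-3.5,0,0],[-4.4,0,0],[-5.3,0,0],[-6.2,0,0],[-7.1,0,0],[-7.9,0,0],[-8.5,0,0]],"twist":[0,0,0,0,0,0,0,0,0,0],"fingers":[0,0,0,0,0,0,0,0,0,0]}'
python3 - <<'E'
from h import *
from cell import ctrl,vision
s=ctrl.read_state();print(s['eef_pos'].round(1),np.degrees(s['tool_rot']).round(1),tr(s['eef_pos']))
d=vision.get_image('scene'); cv2.imwrite('pics/s9.png',cv2.resize(d['frame'][130:290,190:400],None,fx=3.8,fy=3.7)[:,:,::-1])
E
```

```text
clock: 9.87
eef_pos: [524.5, 70.8, 85.0]
tool_rot: [-3.141, 0.0, 1.223]
force: [0.1, -0.6, 0.2]
width: -0.1
[524.5  70.8  85. ] [-180.     0.    70.1] [-37.2  22.7]
```

View pics/s9.png

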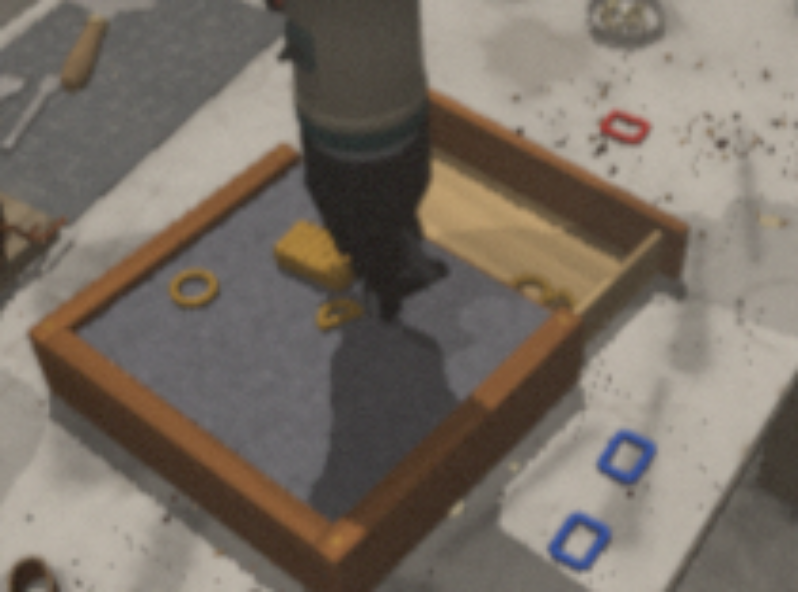

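The D-ring slipped off on the wax side and now lies at about (340,313). I'll lift and measure again.

```bash
python3 -m inch '{"travel":[[0,-0.3,-1],[0,-0.5,-3],[0,-0.5,-5],[2,-0.5,-7],[6,-0.5,-8],[9,0,-8],[12,0,-8],[14,0,-8],[15,0,-8],[15,0,-8]],"twist":[0,0,0,0,0,0,0,0,0,0],"fingers":[0,0,0,0,0,0,0,0,0,0]}'
python3 - <<'E'
from h import *
from cell import ctrl,vision
s=ctrl.read_state();print(s['eef_pos'].round(1),np.degrees(s['tool_rot']).round(1),tr(s['eef_pos']))
d=vision.get_image('scene'); pickle.dump(d,open('scene10.pkl','wb'));cv2.imwrite('pics/s10.png',cv2.resize(d['frame'][130:290,190:400],None,fx=3.8,fy=3.7)[:,:,::-1])
d=vision.get_image('wrist'); pickle.dump(d,open('wrist10.pkl','wb'));cv2.imwrite('pics/w10.png',d['frame'][:,:,::-1])
d=vision.get_image('top'); pickle.dump(d,open('top10.pkl','wb'));cv2.imwrite('pics/t10.png',cv2.resize(d['frame'][115:255,215:390],None,fx=4.5,fy=4.25)[:,:,::-1])
E
```

```text
clock: 10.75
eef_pos: [575.9, 216.8, 165.5]
tool_rot: [3.141, -0.003, 1.228]
force: [1.0, 0.9, -0.4]
width: -0.0
[575.9 216.8 165.5] [180.   -0.2  70.4] [114.  -10.8]
```

View pics/s10.png

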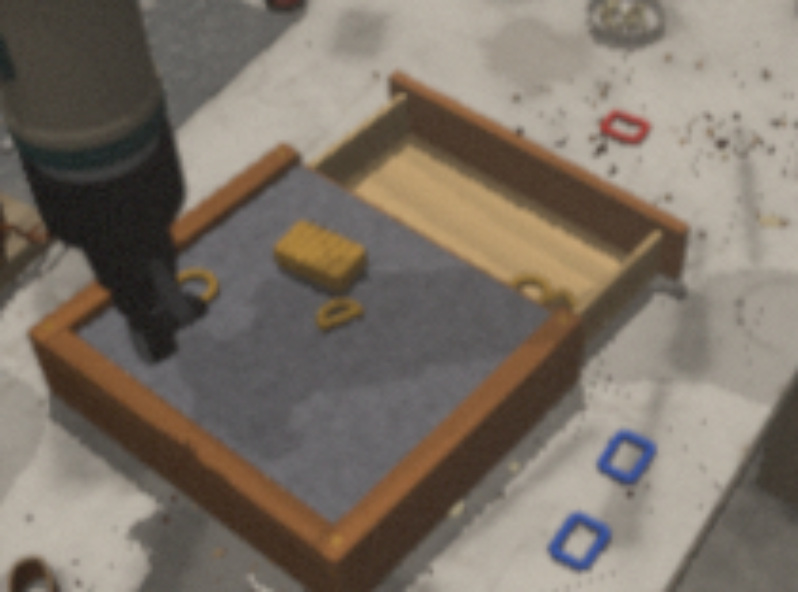

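View pics/t10.png

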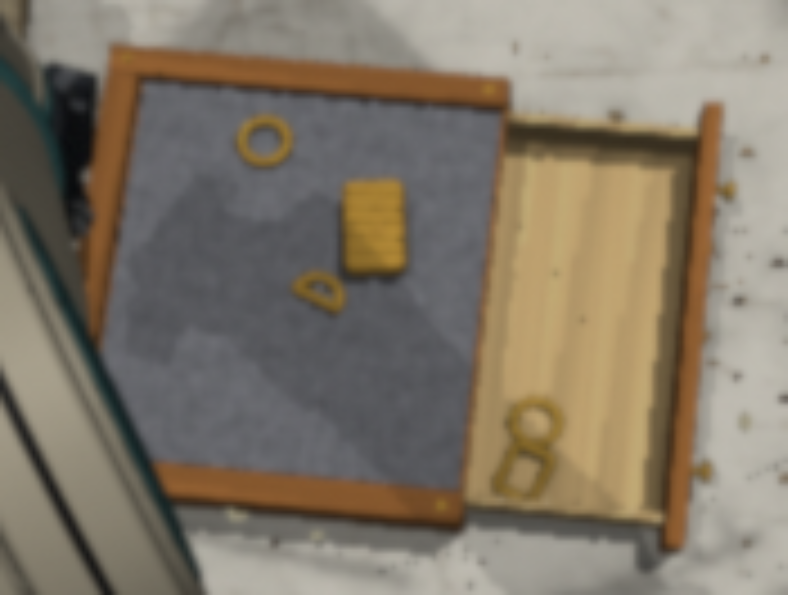

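```bash
python3 - <<'E'
from h import *
for f,b in (('top10.pkl',(250,137,324,226)),('scene10.pkl',(225,185,330,255))):
    d=pickle.load(open(f,'rb')); print(f); blobs(d,b,62)
for f,z in (('top0.pkl',78),('top10.pkl',78)):
    print('wax z78'); blobs(pickle.load(open(f,'rb')),(285,150,312,182),z)
E
```

```text
top10.pkl
[258. 225.] c 442 158 wh 44 3 a 88
[286. 183.] c 550 86 wh 32 20 a 58
[322. 200.] c 506 -2 wh 13 139 a 88
[298. 168.] c 590 55 wh 37 58 a 89
[273. 148.] c 647 120 wh 32 31 a 88
[307. 137.] c 670 31 wh 88 6 a 88
scene10.pkl
[237. 246.] c 579 220 wh 25 101 a 83
[315. 241.] c 423 103 wh 125 26 a 83
[279. 214.] c 550 86 wh 31 21 a 59
[242. 206.] c 646 113 wh 19 34 a 79
[274. 199.] c 591 49 wh 64 45 a 1
[313. 193.] c 512 -34 wh 69 142 a 82
[242. 189.] c 686 66 wh 51 22 a 84
wax z78
[298. 168.] c 584 53 wh 36 59 a 89
wax z78
[298. 168.] c 585 53 wh 36 57 a 89
```

The wax hasn't moved (584 and 585 mm, unchanged), and ring_b and the loop lie in the drawer. The D-ring is at tray (-19,-1) with its arc facing the wax. Pushing on the arc is self-aligning, so I'll first push it toward +y, away from the wax.

```bash
python3 -m inch '{"travel":[[-2,0.5,0],[-4,2,0],[-6,3.5,0.5],[-8,4.5,1],[-10,5.3,2],[-11.9,5.5,3],[-11.9,5.5,4],[-11.9,5.5,5],[-11.9,5.5,5],[-11.9,5.5,5]],"twist":[-3,-6,-9,-12,-13,-13,-13,-13,-13,-13],"fingers":[0,0,0,0,0,0,0,0,0,0]}'
python3 - <<'E'
from h import *
from cell import ctrl,vision
s=ctrl.read_state();print(s['eef_pos'].round(1),np.degrees(s['tool_rot']).round(1),tr(s['eef_pos']))
d=vision.get_image('wrist'); cv2.imwrite('pics/w11.png',d['frame'][:,:,::-1])
E
```

```text
clock: 11.73
eef_pos: [586.8, 83.5, 114.7]
tool_rot: [-3.141, -0.001, 1.452]
force: [-0.1, 0.4, 0.3]
width: -0.2
[586.8  83.5 114.7] [-179.9   -0.    83.2] [-17.1 -37.6]
```

View pics/w11.png

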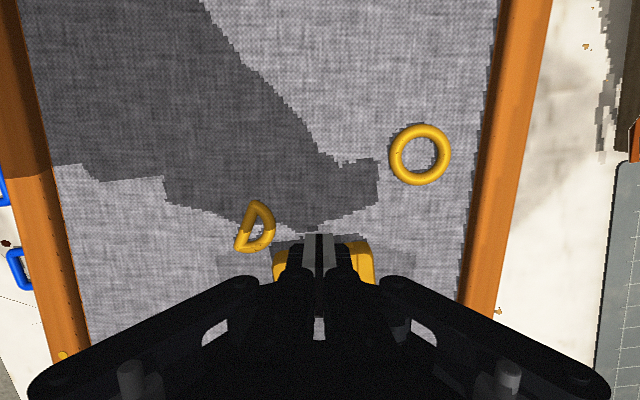

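```bash
python3 -m inch '{"travel":[[0.6,0,0.5],[0.6,0,1.4],[0.6,0,2.2],[0.6,0,2.8],[0.6,0,2.95],[0.6,-0.4,2.95],[0.6,-0.8,2.95],[0.6,-1.3,2.95],[0.6,-1.8,2.95],[0.6,-2.3,2.95]],"twist":[0,0,0,0,0,0,0,0,0,0],"fingers":[0,0,0,0,0,0,0,0,0,0]}'
python3 -m inch '{"travel":[[0,-0.4,0],[0,-0.8,0],[0,-1.2,0],[0,-1.6,0],[0,-2.0,0],[0,-2.4,0],[0,-2.7,0],[0,-3,0],[0,-3,0],[0,-3,0]],"twist":[0,0,0,0,0,0,0,0,0,0],"fingers":[0,0,0,0,0,0,0,0,0,0]}'
python3 - <<'E'
from h import *
from cell import ctrl,vision
s=ctrl.read_state();print(s['eef_pos'].round(1),np.degrees(s['tool_rot']).round(1),tr(s['eef_pos']))
d=vision.get_image('wrist'); cv2.imwrite('pics/w12.png',d['frame'][:,:,::-1])
E
```

```text
clock: 12.62
eef_pos: [564.6, 91.3, 85.9]
tool_rot: [3.141, -0.0, 1.451]
force: [0.5, 0.1, -0.1]
width: -0.3
clock: 13.45
eef_pos: [535.2, 94.9, 85.5]
tool_rot: [-3.142, 0.0, 1.451]
force: [-1.0, 0.4, 0.5]
width: -0.1
[535.2  94.9  85.5] [-180.     0.    83.1] [-12.   14.9]
```

View pics/w12.png

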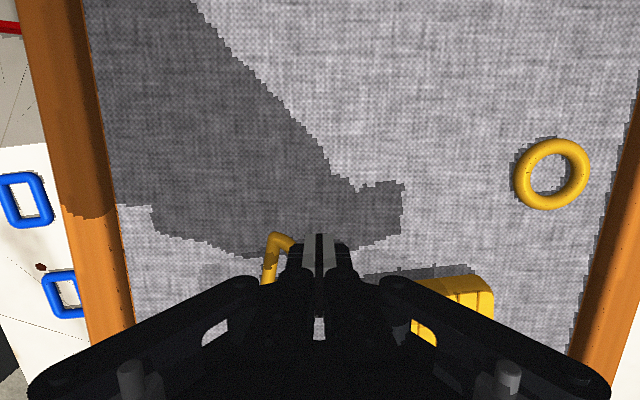

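```bash
python3 -m inch '{"travel":[[0,0.4,0],[0,0.6,-1],[0.5,0.6,-3],[2.5,0.6,-4],[4.5,1,-4],[6.5,1.5,-4],[8,2,-4],[8,2,-4],[8,2,-4],[8,2,-4]],"twist":[0,0,0,5,10,17,24,30,35,35],"fingers":[0,0,0,0,0,0,0,0,0,0]}'
python3 - <<'E'
from h import *
from cell import ctrl,vision
s=ctrl.read_state();print(s['eef_pos'].round(1),np.degrees(s['tool_rot']).round(1),tr(s['eef_pos']))
d=vision.get_image('scene'); cv2.imwrite('pics/s13.png',cv2.resize(d['frame'][130:290,190:400],None,fx=3.8,fy=3.7)[:,:,::-1])
blobs(d,(225,185,330,255),62)
d=vision.get_image('top'); blobs(d,(250,137,324,226),62); cv2.imwrite('pics/t13.png',cv2.resize(d['frame'][115:255,215:390],None,fx=4.5,fy=4.25)[:,:,::-1])
E
```

```text
clock: 14.33
eef_pos: [565.2, 172.5, 126.2]
tool_rot: [3.141, -0.001, 0.839]
force: [1.2, 1.0, 0.1]
width: 0.1
[565.2 172.5 126.2] [180.   -0.   48.1] [68.7 -5.5]
[236. 246.] c 581 222 wh 29 97 a 81
[316. 240.] c 423 103 wh 125 26 a 83
[289. 220.] c 515 90 wh 32 20 a 85
[237. 209.] c 652 129 wh 9 26 a 63
[228. 201.] c 688 118 wh 18 35 a 41
[274. 199.] c 591 50 wh 44 64 a 89
[313. 193.] c 517 -2 wh 111 89 a 30
[258. 225.] c 442 159 wh 41 3 a 88
[285. 196.] c 516 88 wh 33 19 a 72
[322. 200.] c 506 -2 wh 13 139 a 88
[298. 168.] c 588 56 wh 34 60 a 89
[273. 148.] c 647 120 wh 32 31 a 88
[306. 138.] c 670 32 wh 91 6 a 88
```

View pics/s13.png

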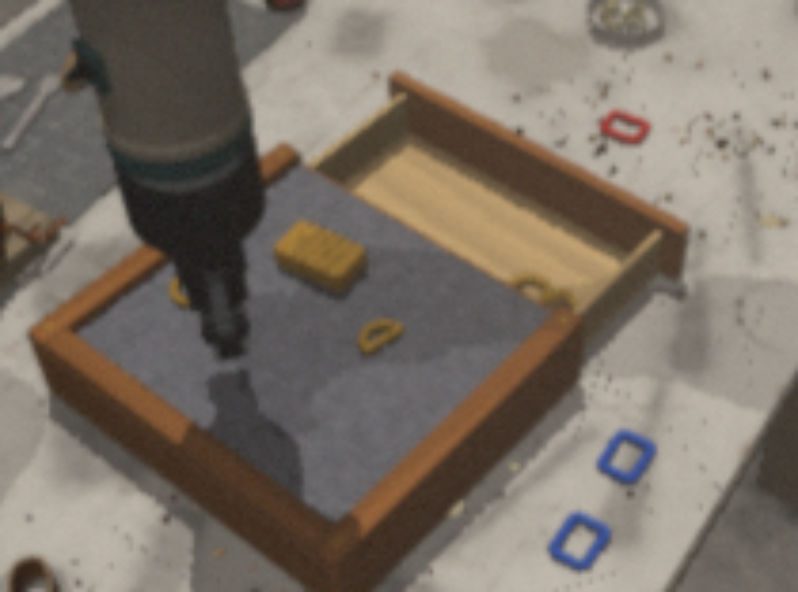

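View pics/t13.png

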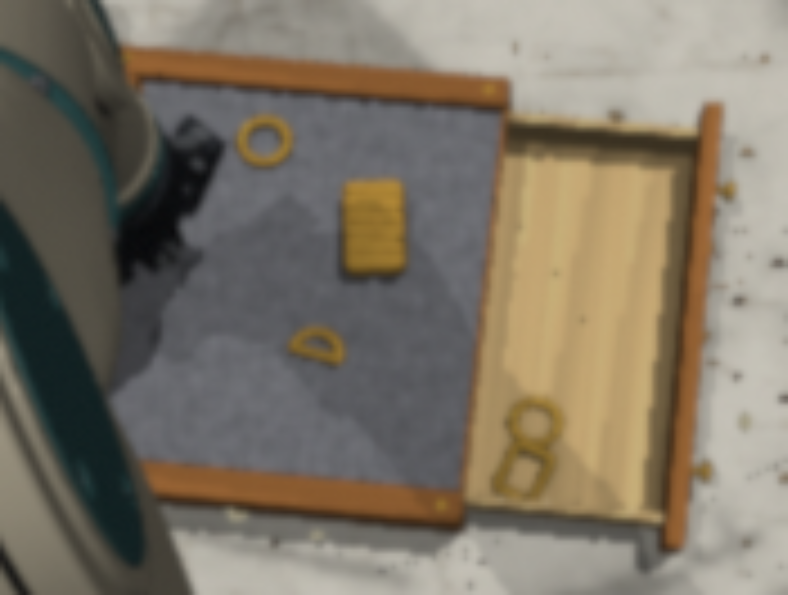

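```bash
python3 -m inch '{"travel":[[-1.5,0.7,0],[-3.2,1.6,0],[-4.8,2.4,0.5],[-5.3,2.6,1.5],[-5.3,2.6,2.5],[-5.3,2.6,3.5],[-5.3,2.6,4],[-5.3,2.6,4],[-5.3,2.6,4],[-5.3,2.6,4]],"twist":[3,6,10,10,10,10,10,10,10,10],"fingers":[0,0,0,0,0,0,0,0,0,0]}'
python3 -m inch '{"travel":[[-0.4,0,0],[-0.9,0,0],[-1.5,0,0],[-2.1,0,0],[-2.7,0,0],[-3.3,0,0],[-3.9,0,0],[-4.4,0,0],[-4.7,0,0],[-4.7,0,0]],"twist":[0,0,0,0,0,0,0,0,0,0],"fingers":[0,0,0,0,0,0,0,0,0,0]}'
python3 - <<'E'
from h import *
from cell import ctrl,vision
s=ctrl.read_state();print(s['eef_pos'].round(1),np.degrees(s['tool_rot']).round(1),tr(s['eef_pos']))
d=vision.get_image('scene'); cv2.imwrite('pics/s14.png',cv2.resize(d['frame'][130:290,190:400],None,fx=3.8,fy=3.7)[:,:,::-1])
E
```

```text
clock: 15.27
eef_pos: [549.1, 115.8, 85.7]
tool_rot: [-3.142, -0.001, 0.667]
force: [0.4, -0.6, 0.5]
width: 0.2
clock: 16.1
eef_pos: [511.1, 85.3, 85.5]
tool_rot: [-3.141, 0.001, 0.665]
force: [-0.2, -0.2, -0.7]
width: 0.4
[511.1  85.3  85.5] [-1.80e+02  1.00e-01  3.81e+01] [-24.4  37.8]
```

View pics/s14.png

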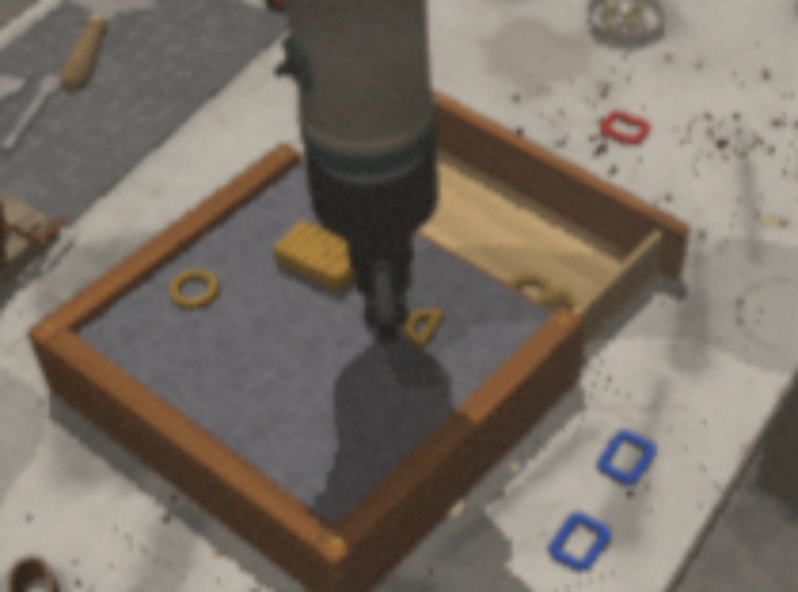

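```bash
python3 -m inch '{"travel":[[0.6,0,0],[1.2,-0.2,0],[1.2,-0.6,0],[1.0,-1.0,0],[0.8,-1.4,0],[0.7,-1.45,0],[0.7,-1.45,0],[0.7,-1.45,0],[0.7,-1.45,0],[0.7,-1.45,0]],"twist":[0,-4,-10,-16,-22,-27,-30,-30,-30,-30],"fingers":[0,0,0,0,0,0,0,0,0,0]}'
python3 -m inch '{"travel":[[-0.4,0,0],[-0.9,0,0],[-1.4,0,0],[-2,0,0],[-2.6,0,0],[-3.2,0,0],[-3.8,0,0],[-4.3,0,0],[-4.7,0,0],[-4.7,0,0]],"twist":[0,0,0,0,0,0,0,0,0,0],"fingers":[0,0,0,0,0,0,0,0,0,0]}'
python3 - <<'E'
from h import *
from cell import ctrl,vision
s=ctrl.read_state();print(s['eef_pos'].round(1),np.degrees(s['tool_rot']).round(1),tr(s['eef_pos']))
d=vision.get_image('scene'); cv2.imwrite('pics/s15.png',cv2.resize(d['frame'][130:290,190:400],None,fx=3.8,fy=3.7)[:,:,::-1])
E
```

```text
clock: 16.98
eef_pos: [508.8, 102.0, 85.5]
tool_rot: [3.141, -0.0, 1.188]
force: [0.5, 1.2, 0.6]
width: 0.3
clock: 17.82
eef_pos: [490.4, 56.9, 85.5]
tool_rot: [-3.141, 0.001, 1.188]
force: [-0.2, -0.2, -0.2]
width: 0.0
[490.4  56.9  85.5] [-180.     0.    68.1] [-55.1  54.9]
```

View pics/s15.png

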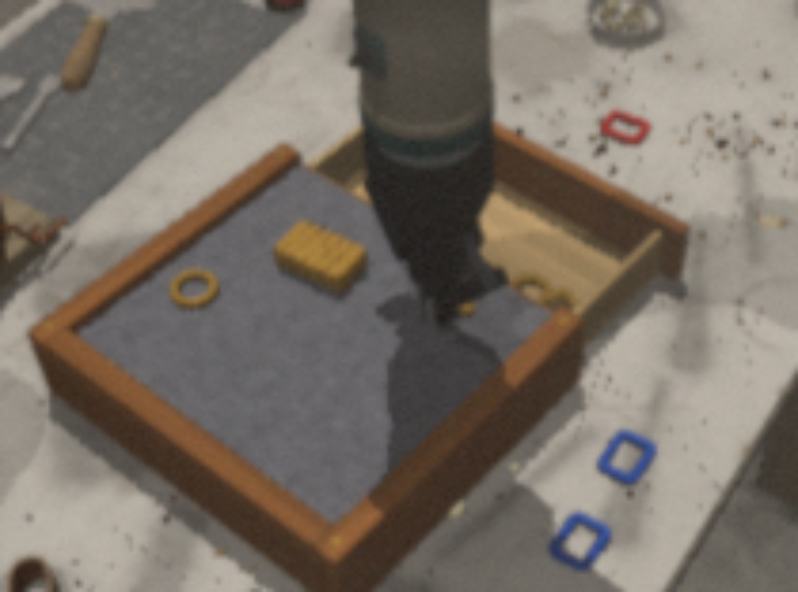

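The D-ring is still ahead of the fingers, at (465,308). I'll continue to the edge.

```bash
python3 -m inch '{"travel":[[-0.7,0,0],[-1.5,0,0],[-2.3,0,0],[-3.1,0,0],[-3.9,0,0],[-4.7,0,0],[-5.5,0,0],[-6.3,0,0],[-7.1,0,0],[-7.6,0,0]],"twist":[0,0,0,0,0,0,0,0,0,0],"fingers":[0,0,0,0,0,0,0,0,0,0]}'
python3 - <<'E'
from h import *
from cell import ctrl,vision
s=ctrl.read_state();print(s['eef_pos'].round(1),np.degrees(s['tool_rot']).round(1),tr(s['eef_pos']))
d=vision.get_image('scene'); cv2.imwrite('pics/s16.png',cv2.resize(d['frame'][130:290,190:400],None,fx=3.8,fy=3.7)[:,:,::-1])
E
```

```text
clock: 18.7
eef_pos: [461.9, -13.7, 85.5]
tool_rot: [-3.141, 0.001, 1.188]
force: [0.0, 0.1, -0.4]
width: 0.1
[461.9 -13.7  85.5] [-180.     0.    68.1] [-128.6   74.7]
```

View pics/s16.png

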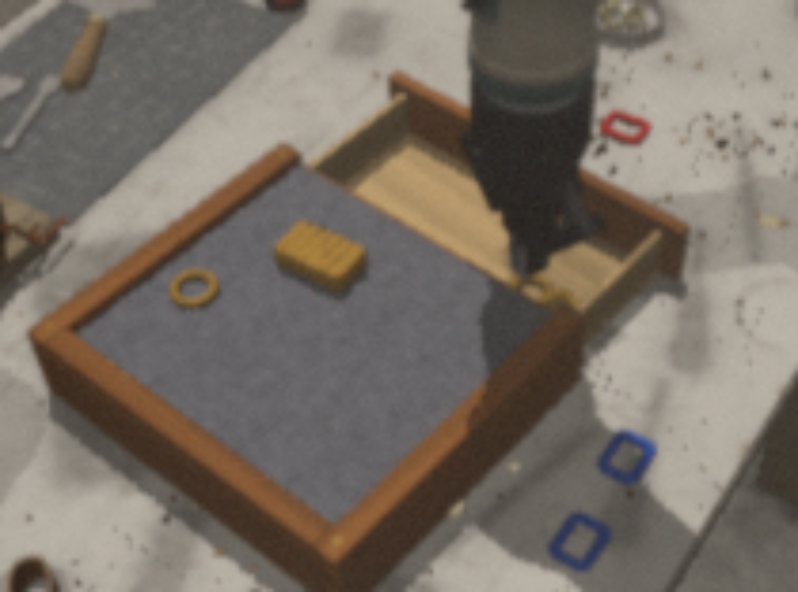

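```bash
python3 -m inch '{"travel":[[-0.5,0,0],[-0.5,0,-0.5],[0,0,-3],[3,1.5,-6],[6.5,3,-6],[10,5,-6],[13.5,6.7,-6],[17,8.5,-6],[20.5,10,-6],[23,11.3,-6]],"twist":[0,0,0,-2,-5,-8,-11,-14,-15,-15],"fingers":[0,0,0,0,0,0,0,0,0,0]}'
python3 -m inch '{"travel":[[0,0,0],[0,0,0],[0,0,0.5],[0,0,1],[0,0,1],[0,0,1],[0,0,1],[0,0,1],[0,0,1],[0,0,1]],"twist":[0,0,0,0,0,0,0,0,0,0],"fingers":[0,0,0,0,0,0,0,0,0,0]}'
python3 - <<'E'
from h import *
from cell import ctrl,vision
s=ctrl.read_state();print(s['eef_pos'].round(1),np.degrees(s['tool_rot']).round(1),tr(s['eef_pos']))
d=vision.get_image('scene'); cv2.imwrite('pics/s17.png',cv2.resize(d['frame'][130:290,190:400],None,fx=3.8,fy=3.7)[:,:,::-1])
E
```

```text
clock: 19.58
eef_pos: [654.8, 163.1, 146.2]
tool_rot: [3.14, -0.003, 1.454]
force: [0.8, -0.0, -0.1]
width: -0.2
clock: 20.42
eef_pos: [653.1, 158.9, 135.8]
tool_rot: [3.141, -0.0, 1.451]
force: [0.5, 0.3, -0.7]
width: -0.2
[653.1 158.9 135.8] [180.   -0.   83.1] [ 65.7 -94.4]
```

View pics/s17.png

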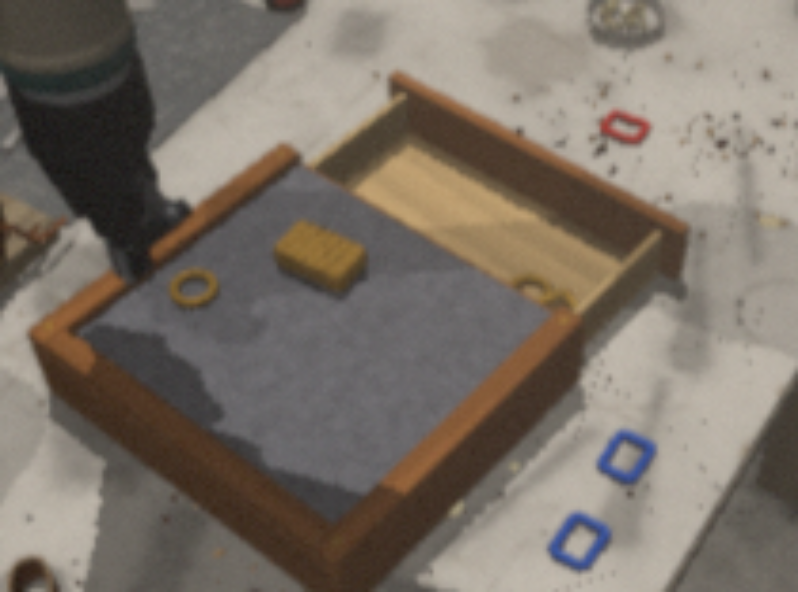

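```bash
python3 -m inch '{"travel":[[0,0,1],[0,0,2],[0,0,3],[0,0,4],[0,0,4.8],[0,0,5.05],[0,0,5.05],[-0.4,0,5.05],[-0.9,0,5.05],[-1.4,0,5.05]],"twist":[0,0,0,0,0,0,0,0,0,0],"fingers":[0,0,0,0,0,0,0,0,0,0]}'
python3 -m inch '{"travel":[[-0.6,0,0],[-1.2,0,0],[-1.8,0,0],[-2.5,0,0],[-3.2,0,0],[-3.9,0,0],[-4.6,0,0],[-5.2,0,0],[-5.6,0,0],[-5.6,0,0]],"twist":[0,0,0,0,0,0,0,0,0,0],"fingers":[0,0,0,0,0,0,0,0,0,0]}'
python3 - <<'E'
from h import *
from cell import ctrl,vision
s=ctrl.read_state();print(s['eef_pos'].round(1),np.degrees(s['tool_rot']).round(1),tr(s['eef_pos']))
d=vision.get_image('scene'); cv2.imwrite('pics/s18.png',cv2.resize(d['frame'][130:290,190:400],None,fx=3.8,fy=3.7)[:,:,::-1])
d=vision.get_image('top'); cv2.imwrite('pics/t18.png',cv2.resize(d['frame'][115:255,215:390],None,fx=4.5,fy=4.25)[:,:,::-1])
E
```

```text
clock: 21.3
eef_pos: [651.5, 144.4, 85.2]
tool_rot: [3.141, 0.0, 1.451]
force: [0.4, -0.9, 0.4]
width: 0.1
clock: 22.13
eef_pos: [644.6, 87.7, 85.0]
tool_rot: [-3.141, 0.001, 1.449]
force: [-1.2, -0.4, -0.5]
width: -0.4
[644.6  87.7  85. ] [-1.8e+02  1.0e-01  8.3e+01] [ -6.  -94.5]
```

View pics/s18.png

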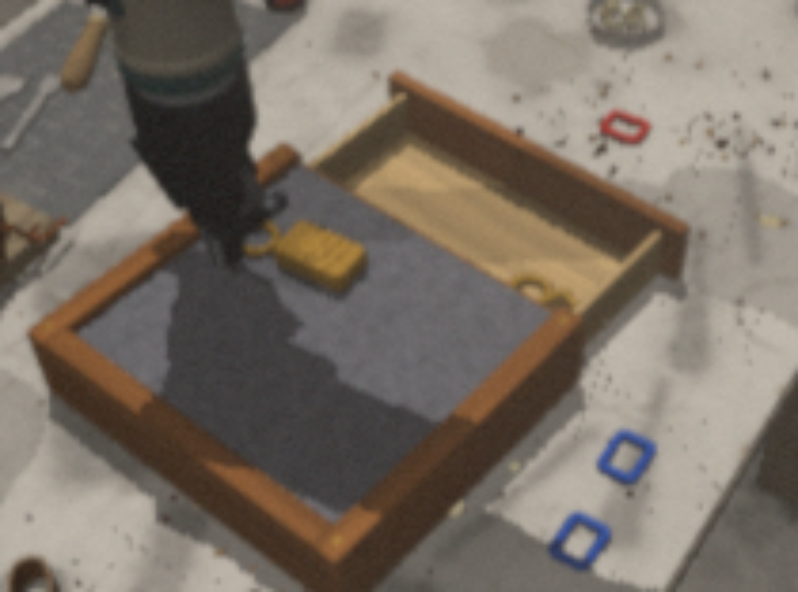

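View pics/t18.png

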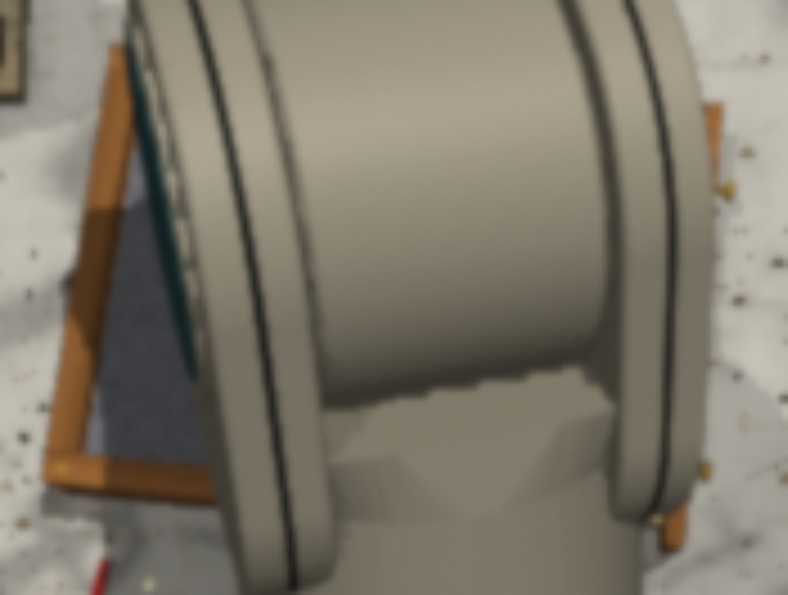

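```bash
python3 - <<'E'
from h import *
from cell import vision
d=vision.get_image('scene')
im=cv2.resize(d['frame'][175:215,240:300],None,fx=12,fy=12,interpolation=cv2.INTER_CUBIC)
def mk(x,y,z,c):
    u,v=proj(d,[*wo(x,y),z]); cv2.circle(im,(int((u-240+.5)*12),int((v-175+.5)*12)),3,c,-1)
for a in np.linspace(0,6.28,24): mk(-34+17*np.cos(a),-93+17*np.sin(a),61.5,(255,0,0))
for wx,wy in ((555.5,71),(613.5,71),(613.5,35),(555.5,35)):
    for z in (58,78):
        u,v=proj(d,[wx,wy,z]); cv2.circle(im,(int((u-240+.5)*12),int((v-175+.5)*12)),4,(0,255,0),-1)
mk(-120,-120,58,(0,255,255)); mk(-60,-120,58,(0,255,255))
cv2.imwrite('pics/z18.png',im[:,:,::-1])
E
```

```text
(no output)
```

View pics/z18.png

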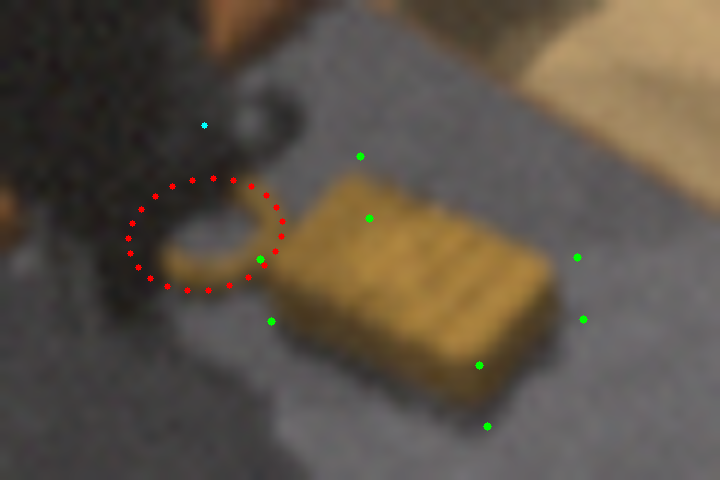

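The ring matches its expected spot, with about 6 mm clear of the wax. I'll go on with a slight bias toward the rim.

```bash
python3 -m inch '{"travel":[[-0.6,0.05,0],[-1.2,0.1,0],[-1.8,0.15,0],[-2.5,0.2,0],[-3.2,0.25,0],[-3.9,0.3,0],[-4.6,0.3,0],[-5.2,0.3,0],[-5.8,0.3,0],[-6.2,0.3,0]],"twist":[0,0,0,0,0,0,0,0,0,0],"fingers":[0,0,0,0,0,0,0,0,0,0]}'
python3 - <<'E'
from h import *
from cell import ctrl,vision
s=ctrl.read_state();print(s['eef_pos'].round(1),s['force'].round(1),tr(s['eef_pos']))
d=vision.get_image('scene'); cv2.imwrite('pics/s19.png',cv2.resize(d['frame'][130:290,190:400],None,fx=3.8,fy=3.7)[:,:,::-1])
E
```

```text
clock: 23.12
eef_pos: [640.1, 26.4, 85.0]
tool_rot: [-3.141, 0.0, 1.45]
force: [0.0, -0.2, -0.2]
width: -0.2
[640.1  26.4  85. ] [ 0.  -0.2 -0.2] [-67.4 -97.4]
```

View pics/s19.png

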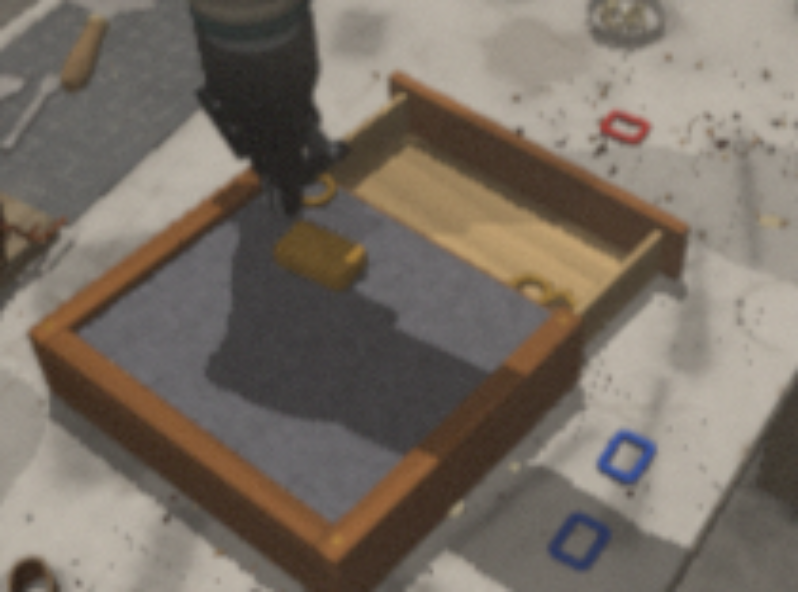

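```bash
python3 -m inch '{"travel":[[-0.6,0,0],[-1.3,0,0],[-2.1,0,0],[-2.9,0,0],[-3.7,0,0],[-4.5,0,0],[-5.3,0,0],[-6.1,0,0],[-6.6,0,0],[-6.6,0,0]],"twist":[0,0,0,0,0,0,0,0,0,0],"fingers":[0,0,0,0,0,0,0,0,0,0]}'
python3 -m inch '{"travel":[[0,0,-1],[0,0,-3],[0,0,-6],[-2,-1,-8],[-5,-3,-8],[-8,-5,-8],[-11,-7,-8],[-14,-9,-8],[-16,-10,-8],[-16,-10,-8]],"twist":[0,0,0,0,0,0,0,0,0,0],"fingers":[0,0,0,0,0,0,0,0,0,0]}'
python3 - <<'E'
from h import *
from cell import ctrl,vision
s=ctrl.read_state();print(s['eef_pos'].round(1),s['force'].round(1),tr(s['eef_pos']))
d=vision.get_image('scene'); cv2.imwrite('pics/s20.png',cv2.resize(d['frame'][130:290,190:400],None,fx=3.8,fy=3.7)[:,:,::-1])
d=vision.get_image('top'); cv2.imwrite('pics/t20.png',cv2.resize(d['frame'][115:255,215:390],None,fx=4.5,fy=4.25)[:,:,::-1])
E
```

```text
clock: 24.0
eef_pos: [632.1, -40.2, 85.0]
tool_rot: [-3.141, 0.001, 1.449]
force: [-0.4, 0.2, -0.1]
width: 0.1
clock: 24.83
eef_pos: [510.3, -190.0, 165.6]
tool_rot: [-3.139, 0.004, 1.444]
force: [-1.1, -0.2, -0.0]
width: -0.3
[ 510.3 -190.   165.6] [-1.1 -0.2 -0. ] [-297.9    5.5]
```

View pics/s20.png

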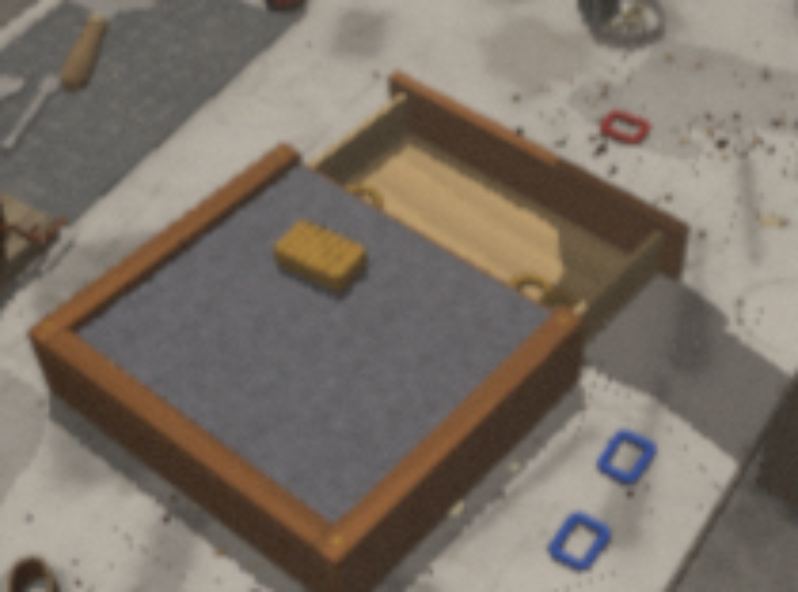

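View pics/t20.png

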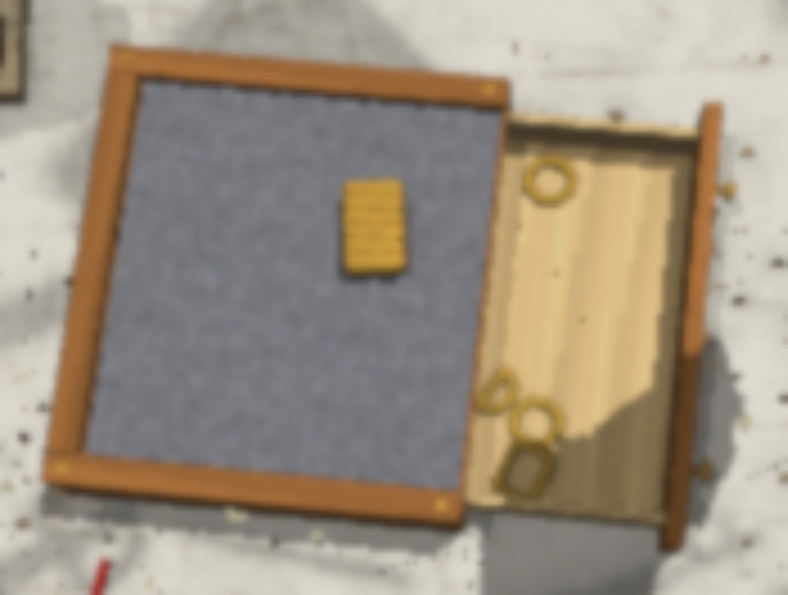

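All four pieces are in the drawer: ring_a (548,180), the D-ring (497,390), ring_b (537,422) and the loop (525,470). The tray holds only the wax, at its original spot. Now I'll shut the drawer.

```bash
python3 -m inch '{"travel":[[0,0.3,2],[0,0.5,4],[0,0.5,6],[0,0.5,8],[0,0.5,10],[0,0.5,11],[0,0.5,11],[0,0.5,11],[0,0.5,11],[0,0.5,11]],"twist":[0,0,0,0,0,0,0,0,0,0],"fingers":[0,0,0,0,0,0,0,0,0,0]}'
python3 - <<'E'
from h import *
from cell import ctrl,vision
s=ctrl.read_state();print(s['eef_pos'].round(1),np.degrees(s['tool_rot']).round(1),s['force'].round(1),tr(s['eef_pos']))
d=vision.get_image('scene'); cv2.imwrite('pics/s21.png',cv2.resize(d['frame'][100:290,190:420],None,fx=3.4,fy=3.1)[:,:,::-1])
E
```

```text
clock: 25.77
eef_pos: [520.0, -185.4, 56.3]
tool_rot: [3.139, 0.0, 1.451]
force: [-0.1, 0.1, -1.4]
width: 0.1
[ 520.  -185.4   56.3] [179.9   0.   83.1] [-0.1  0.1 -1.4] [-292.    -3.6]
```

View pics/s21.png

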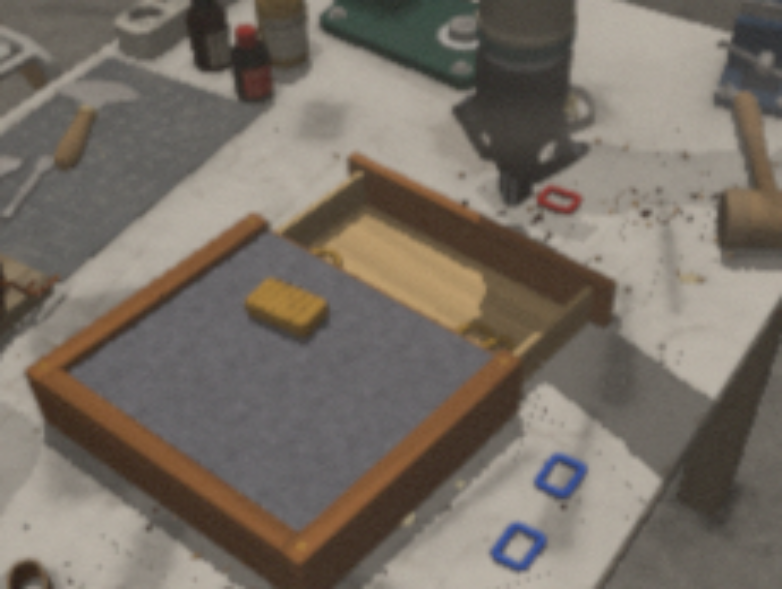

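```bash
python3 -m inch '{"travel":[[1,0,0.3],[2,0,0.3],[2.8,0,0.3],[3.5,0,0.3],[4.3,0,0.3],[5.2,0,0.3],[6.2,0,0.3],[7.2,0,0.3],[8.2,0,0.3],[9.2,0,0.3]],"twist":[0,0,0,0,0,0,0,0,0,0],"fingers":[0,0,0,0,0,0,0,0,0,0]}'
python3 - <<'E'
from h import *
from cell import ctrl,vision
s=ctrl.read_state();print(s['eef_pos'].round(1),s['force'].round(1),tr(s['eef_pos']))
d=vision.get_image('scene'); cv2.imwrite('pics/s22.png',cv2.resize(d['frame'][100:290,190:420],None,fx=3.4,fy=3.1)[:,:,::-1])
E
```

```text
clock: 26.65
eef_pos: [530.5, -93.2, 52.1]
tool_rot: [3.141, -0.0, 1.451]
force: [1.5, -2.9, -0.4]
width: 0.3
[530.5 -93.2  52.1] [ 1.5 -2.9 -0.4] [-199.3   -3. ]
```

View pics/s22.png

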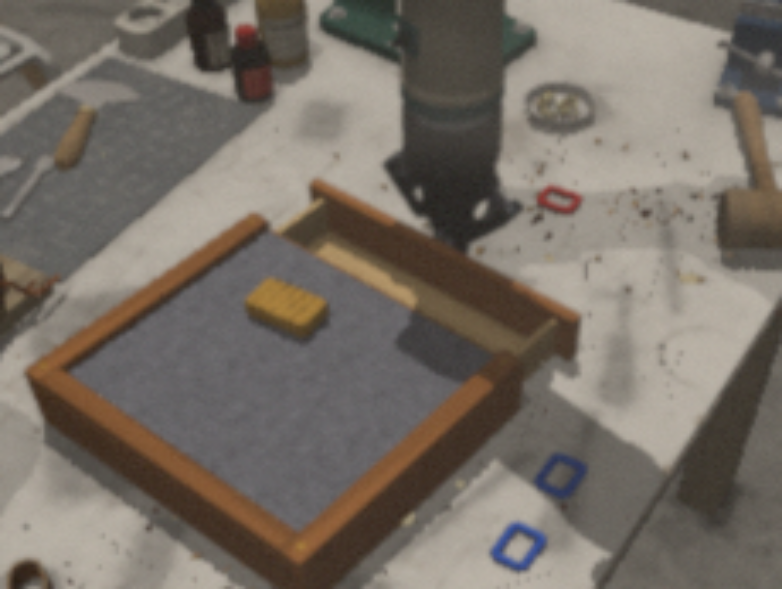

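```bash
python3 -m inch '{"travel":[[0.7,0,0],[1.4,0,0],[2.1,0,0],[2.8,0,0],[3.4,0,0],[4,0,0],[4.5,0,0],[4.9,0,0],[5.2,0,0],[5.3,0,0]],"twist":[0,0,0,0,0,0,0,0,0,0],"fingers":[0,0,0,0,0,0,0,0,0,0]}'
python3 - <<'E'
from h import *
from cell import ctrl,vision
s=ctrl.read_state();print(s['eef_pos'].round(1),s['force'].round(1),tr(s['eef_pos']))
d=vision.get_image('scene'); cv2.imwrite('pics/s23.png',cv2.resize(d['frame'][100:290,190:420],None,fx=3.4,fy=3.1)[:,:,::-1])
E
```

```text
clock: 27.53
eef_pos: [536.4, -40.8, 52.1]
tool_rot: [3.141, -0.0, 1.452]
force: [0.8, -2.7, -0.1]
width: 0.1
[536.4 -40.8  52.1] [ 0.8 -2.7 -0.1] [-146.5   -2.5]
```

View pics/s23.png

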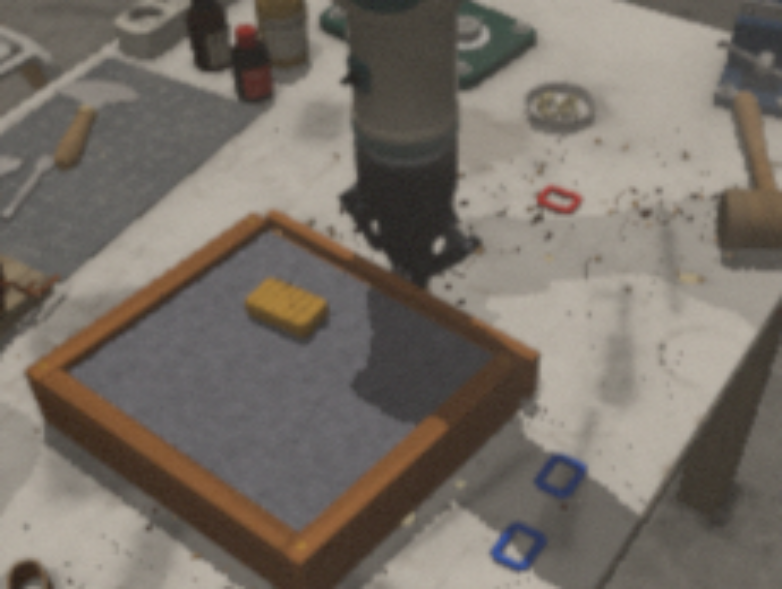

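Nearly shut. I'll push on in small steps until I feel the stop.

```bash
python3 -m inch '{"travel":[[0.05,0,0],[0.1,0,0],[0.15,0,0],[0.2,0,0],[0.25,0,0],[0.3,0,0],[0.35,0,0],[0.4,0,0],[0.4,0,0],[0.4,0,0]],"twist":[0,0,0,0,0,0,0,0,0,0],"fingers":[0,0,0,0,0,0,0,0,0,0]}'
python3 - <<'E'
from h import *
from cell import ctrl
s=ctrl.read_state();print(s['force'].round(1),tr(s['eef_pos']))
E
```

```text
clock: 28.42
eef_pos: [536.4, -37.4, 51.9]
tool_rot: [-3.141, -0.0, 1.451]
force: [-0.9, -1.0, 0.3]
width: 0.1
[-0.9 -1.   0.3] [-143.2   -2.1]
```

```bash
python3 -m inch '{"travel":[[0.05,0,0],[0.1,0,0],[0.15,0,0],[0.2,0,0],[0.25,0,0],[0.3,0,0],[0.3,0,0],[0.3,0,0],[0.3,0,0],[0.3,0,0]],"twist":[0,0,0,0,0,0,0,0,0,0],"fingers":[0,0,0,0,0,0,0,0,0,0]}'
python3 - <<'E'
from h import *
from cell import ctrl
s=ctrl.read_state();print(s['force'].round(1),tr(s['eef_pos']))
E
```

```text
clock: 29.25
eef_pos: [537.4, -34.4, 52.1]
tool_rot: [3.141, -0.0, 1.451]
force: [-0.3, -0.5, -1.0]
width: 0.4
[-0.3 -0.5 -1. ] [-140.1   -2.8]
```

```bash
python3 -m inch '{"travel":[[0.05,0,0],[0.1,0,0],[0.15,0,0],[0.2,0,0],[0.25,0,0],[0.3,0,0],[0.35,0,0],[0.4,0,0],[0.4,0,0],[0.4,0,0]],"twist":[0,0,0,0,0,0,0,0,0,0],"fingers":[0,0,0,0,0,0,0,0,0,0]}'
python3 - <<'E'
from h import *
from cell import ctrl,vision
s=ctrl.read_state();print(s['force'].round(1),tr(s['eef_pos']))
d=vision.get_image('scene'); cv2.imwrite('pics/s24.png',cv2.resize(d['frame'][150:250,250:380],None,fx=6,fy=6,interpolation=cv2.INTER_CUBIC)[:,:,::-1])
E
```

```text
clock: 30.08
eef_pos: [537.9, -30.4, 52.1]
tool_rot: [3.141, -0.0, 1.451]
force: [0.5, -1.1, -1.0]
width: -0.2
[ 0.5 -1.1 -1. ] [-136.    -2.8]
```

View pics/s24.png

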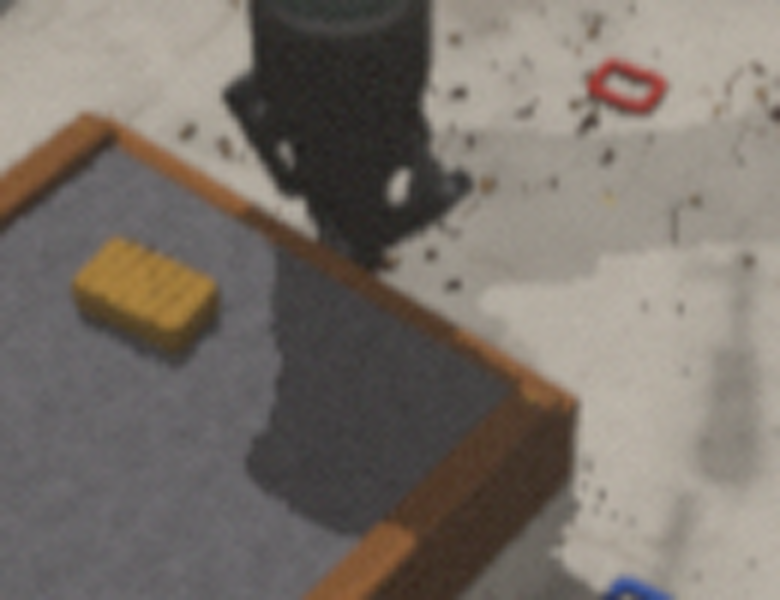

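```bash
python3 -m inch '{"travel":[[0.05,0,0],[0.1,0,0],[0.15,0,0],[0.2,0,0],[0.25,0,0],[0.3,0,0],[0.3,0,0],[0.3,0,0],[0.3,0,0],[0.3,0,0]],"twist":[0,0,0,0,0,0,0,0,0,0],"fingers":[0,0,0,0,0,0,0,0,0,0]}'
python3 - <<'E'
from h import *
from cell import ctrl,vision
s=ctrl.read_state();print(s['force'].round(1),tr(s['eef_pos']))
d=vision.get_image('top'); cv2.imwrite('pics/t25.png',cv2.resize(d['frame'][115:255,215:390],None,fx=4.5,fy=4.25)[:,:,::-1])
E
```

```text
clock: 30.97
eef_pos: [537.9, -30.1, 52.1]
tool_rot: [3.142, 0.003, 1.449]
force: [1.1, -7.0, 1.1]
width: 0.4
[ 1.1 -7.   1.1] [-135.8   -2.7]
```

View pics/t25.png

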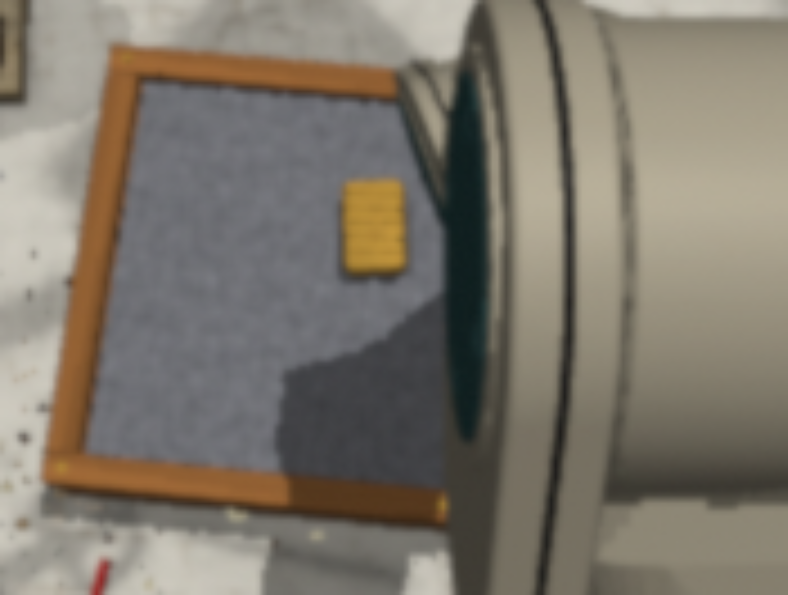

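The force rose to 7 N with no further motion, so this is the stop. One firmer nudge to confirm, then retreat.

```bash
python3 -m inch '{"travel":[[0.1,0,0],[0.2,0,0],[0.3,0,0],[0.3,0,0],[0.3,0,0],[0.3,0,0],[0.3,0,0],[0.3,0,0],[0.3,0,0],[0.3,0,0]],"twist":[0,0,0,0,0,0,0,0,0,0],"fingers":[0,0,0,0,0,0,0,0,0,0]}'
python3 -m inch '{"travel":[[-1,0,0],[-2.5,0,0],[-4.5,0,0],[-7,0,-1],[-9.5,0,-4],[-12,0,-8],[-14.5,0,-12],[-17,0,-15],[-17,0,-18],[-17,0,-20]],"twist":[0,0,0,0,0,0,0,0,0,0],"fingers":[0,0,0,0,0,0,0,0,0,0]}'
python3 -m inch '{"travel":[[-2,0,0],[-4,0,0],[-6,0,0],[-8,0,0],[-10,0,0],[-10,0,0],[-10,0,0],[-10,0,0],[-10,0,0],[-10,0,0]],"twist":[0,0,0,0,0,0,0,0,0,0],"fingers":[0,0,0,0,0,0,0,0,0,0]}'
python3 - <<'E'
from h import *
from cell import ctrl,vision
s=ctrl.read_state();print(s['force'].round(1),tr(s['eef_pos']))
d=vision.get_image('top'); cv2.imwrite('pics/t26.png',cv2.resize(d['frame'][115:255,215:390],None,fx=4.5,fy=4.25)[:,:,::-1])
blobs(d,(285,150,312,182),78)
d=vision.get_image('scene'); cv2.imwrite('pics/s26.png',cv2.resize(d['frame'][60:300,140:460],None,fx=2.5,fy=2.5,interpolation=cv2.INTER_CUBIC)[:,:,::-1])
E
```

```text
clock: 31.85
eef_pos: [537.9, -30.0, 52.2]
tool_rot: [-3.141, 0.006, 1.446]
force: [1.1, -12.9, 1.7]
width: -0.1
clock: 32.68
eef_pos: [518.6, -195.7, 255.9]
tool_rot: [3.137, 0.001, 1.447]
force: [1.9, -0.3, 0.6]
width: -0.3
clock: 33.52
eef_pos: [506.4, -291.1, 252.1]
tool_rot: [3.141, -0.001, 1.453]
force: [-0.2, -0.7, -0.4]
width: 0.2
[-0.2 -0.7 -0.4] [-398.7   -2.8]
[298. 168.] c 584 53 wh 36 59 a 89
```

View pics/t26.png

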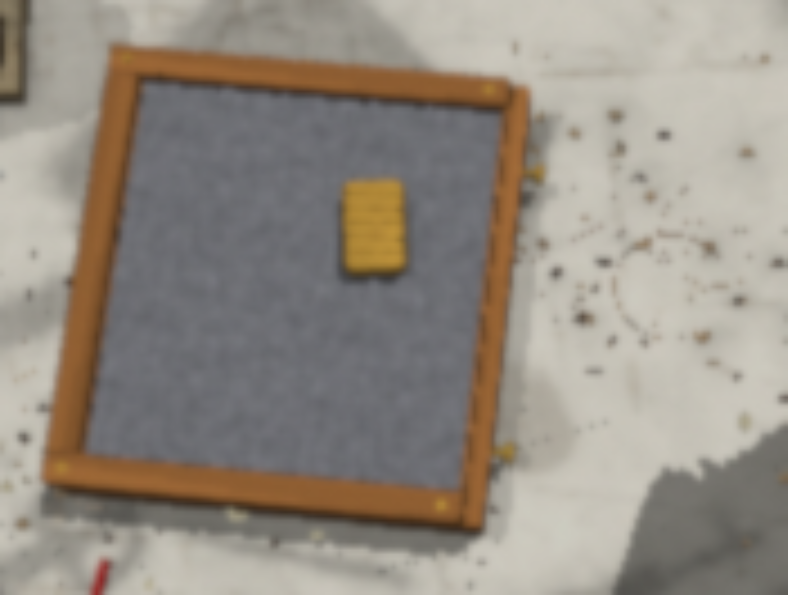

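View pics/s26.png

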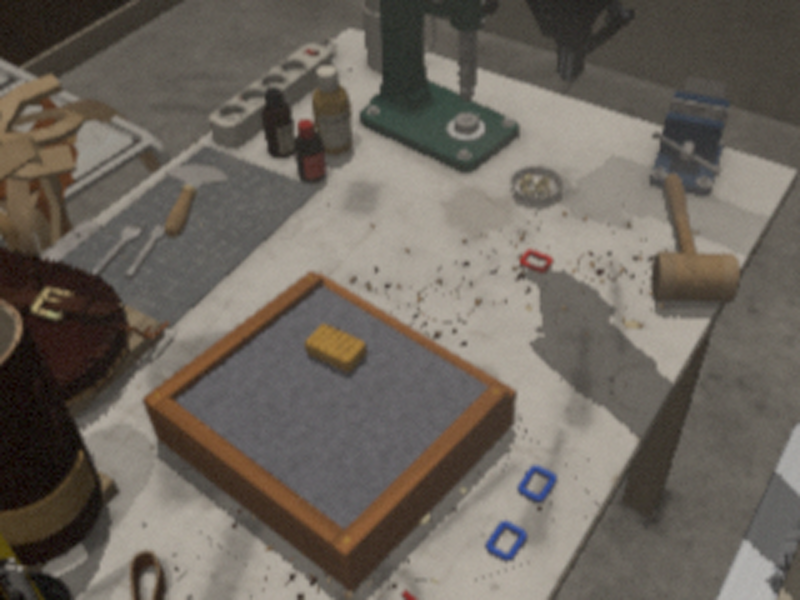

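The drawer front sits flush against the tray edge and the tray holds only the wax. The dish, bottles and look-alikes are where they were, and the arm is clear. I'll hand in.

```bash
python3 -c "
from cell import ctrl
print(ctrl.finish_job(), ctrl.read_state()['clock'])"
```

```text
the job is handed in; nothing more can be done
the job is handed in; nothing more can be done
```

The job is done and handed in: I swept all four pieces over the open edge into the drawer with closed fingertips, then pushed the drawer shut. It took about 33.6 s of the 72 s.

- **D-ring:** it slipped off the fingers once, beside the wax. I measured again, pushed it away from the wax on its rounded side, and then swept it in.
- **Drawer contents:** the top picture before shutting showed all four pieces in the drawer and only the wax on the tray.
- **Drawer shut:** at the end of the push the force rose to 13 N with no further movement. It met the stop about 7 mm later than the finger width I assumed had predicted. The last pictures show the drawer front flush against the tray.
- **Left alone:** the wax measured within 1 mm of where it started. The dish, bottles and blue and red look-alikes looked untouched, and the arm was clear of everything.

None of the final checks failed. I did not watch the scene after handing in, and no verdict was reported.

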